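# Stamp the sign-off box of a lab worksheet

## Robot

A 7-joint arm with a two-finger parallel gripper is mounted at the origin on the work surface. World frame = base frame: x ahead of the robot, y to its left, z up, the work surface at z = 0. Lengths are in m, angles in degrees, forces in N, time in s.
With the tool pointing down it reaches from about 0.4 to 0.875 m from the base axis. Payload 4.4 kg.
Tool frame: the origin (TCP) lies at the very end of the fingers, on their centre line; the grasp point (between the pads) lies 19 mm behind it; z points along the fingers, y is the direction in which the jaws open and shut (so a half turn about z gives the same grasp; the last joint's range is limited). The gripper opens to 85 mm and grips with 20 to 120 N. Pads are 22 mm wide; open, the fingers measure 114 mm over their backs; the gripper's body (76 mm by 85 mm) begins 54 mm behind the grasp point. The pads swing forward as they close: fully open they stand 13 mm farther back than shut.
Start: joints at [-73.9, 36.005, 2.206, 86.941, -1.547, 57.084, -1.146], TCP at [0.221, 0.611, 0.231] pointing down, gripper open.
Joint ranges: [-175.42, 175.42], [-21.48, 121.26], [-71.46, 75.88], [10.55, 141.38], [-63.04, 243.04], [13.31, 113.54], [-168.57, 168.57]. Speed limits (degrees/s): [147.25, 147.25, 180, 180, 180, 180, 180].

## Interface

Orientations are given as a 3x3 rotation matrix whose columns are the frame's x, y, z axes.
In Python, from rig import bot, vision gives the robot as it stands.
- The arm moves only by the shell command python3 -m jog 'ROWS'. ROWS is JSON, a list of rows, each a list of 3 entries, a list of its own where there are three numbers: the shift along the tool's x, y, z as a fraction of full scale, then the turn, a rotation vector about the tool's x, y, z as a fraction of full scale, then the opening, from -1 (shut) to 1 (fully open). In form: [[[x, y, z], [wx, wy, wz], claw], ...]. A call has 1 to 5 rows; each row shifts and turns the commanded pose from where the row before left it, along the tool's axes as they then stand; what a row does not reach is not made up. Full scale, the value 1, is 0.03 m for a shift and pi rad for a turn. A row lasts 1/10 s, in which the tool goes at most 50 mm and 8.59 degrees, less where a joint would pass 70% of its speed; a pose out of reach is approached as far as the arm can. A call with a number of a shift or a turn outside -1 to 1 is refused whole. A call with a gripper value outside its range is refused whole. The fingers move at their own pace and stop on an object; the grip force is fixed at half the most. Time passes only in rows, so rows that do not move let the fingers close. It gives the time, the measured TCP pose, the force and the opening at its end, in the units of the state.
- bot.read_state(): the state, without advancing time (a new reading comes with each control period).
- vision.get_image(name): name is "scene" or "top" or "wrist"; returns a dict with "frame" (480x640x3 uint8, red, green, blue), "K" (3x3 intrinsics, pixels), "position" and "orientation" of the camera in the world. Camera axes: x right, y up, looking along -z (the intrinsics and any distortion apply to the point x, -y, -z); pixel columns grow to the right and rows downward; lengths in m; the calibration is good to about 2 mm. A picture is of the moment at which its call begins. There is no depth.
- bot.finish_job(): hands the job in, once; it reports no verdict.
The state is a dict: "t": time; "qpos": joint angles; "joint_vel": joint speeds; "joint_torque": joint torques, N m; "tcp_pos": TCP position; "eef_rot": TCP orientation; "wrist_force": force on the tool from outside, world axes, zero at the start; "ft_torque": the same for the moment, N m; "finger_gap": opening from 0.0 (shut) to 1.0 (fully open).
Only numpy, scipy, OpenCV 4.12 (cv2) and the standard library are available. Lean on these libraries where they do the work, as an engineer would, in place of code of your own. Each camera call takes 0.05 s, during which the arm holds its last target. There are 200 camera calls.

## Task

The self-inking stamp lies on its back on the lab bench. Stand it upright in the empty sign-off box printed at the foot of the worksheet on the clipboard, square with the box and with its long side along the box's long side, and let go of it; then push its handle down to the end of its stroke to print the mark. Afterwards lift the stamp off and stand it upright on the bench, clear of the clipboard; print nowhere else and leave the other things as they are.

Things in the scene. Friction and masses are not known exactly. Their poses are not given: they have to be found in the camera images.
- stamp_mid (a point): Stamp, lying on its back at the start: this point, the centre of its frame, is then 24 mm up. Axes: x from foot to handle (up when it stands; at the start level, roughly towards the robot, within 0.6 rad), y along its width (long side), z its depth (up at the start). Frame with foot: 60 mm high, 56 wide over the steel side plates, where it is held, 48 deep. In all 110 mm high, 0.2 to 0.35 kg.
- stamp_foot (a point): Centre of the underside of the stamp's foot (58 x 48 mm), the face that stands on the paper; axes as stamp_mid, which is 30 mm farther along x. The foot is hollow: the printing plate (46 x 34 mm, centred) sits 16 mm up inside and comes down with the handle. Either way round will do.
- stamp_top (a point): Centre of the top of the stamp's black handle, 110 mm above the foot when up; moves with the handle. Axes as stamp_mid. The handle is a bar 50 mm wide (y), 24 deep (z), 32 high (78 to 110 mm above the foot), on a 22 x 14 mm stem.
- stamp_plunger (a joint): How far the stamp's handle is pushed towards the foot: 0 = up (a spring holds it there), 0.016 = fully down. The spring takes about 4 N to start and 12 N at the end; the handle comes back up by itself.
- box (a point): Centre of the printed sign-off box, on the paper, 4.6 mm above the bench: an outlined empty rectangle, 62 mm along this point's x, 86 mm along its y (long side). x points to the clip end of the board (to the robot's left, +y, within 0.35 rad), z up.
- board (a point): Centre of the clipboard's top, 4.6 mm above the bench; axes as box. Brown board, 240 mm along x, 165 mm along y, fixed to the bench, with a steel clip 21 mm high at its +x end and the worksheet on it; the box's centre lies 66 mm from here towards -x.
- petri: Bystander: a stack of three closed Petri dishes, 91 wide, 47 high; it stands left or right of the clipboard, on the side where the stamp is not. Sizes in mm. Origin: centre of its underside.
- jar: Bystander: a clear specimen jar with a white screw cap, 53 wide, 62 high. Sizes in mm. Origin: centre of its underside.
- slidebox: Bystander: a flat grey microscope slide box, 84 x 100 x 34. Sizes in mm. Origin: centre of its underside.
- pen: Bystander: a white marker pen with a blue cap, 150 long, 14 high, lying along its x. Sizes in mm. Origin: centre of its underside.
- phone: Bystander: a dark mobile phone lying flat, 150 x 72 x 8. Sizes in mm. Origin: centre of its underside.
- washbottle: Bystander: a white squeeze wash bottle, 68 wide, 190 high with its spout. Sizes in mm. Origin: centre of its underside.
- droppers: Bystander: a small glass beaker, 58 wide, with plastic dropping pipettes leaning out of it, 150 high. Sizes in mm. Origin: centre of its underside.
Mind the look-alikes: they are no part of the job. Leave any red look-alike of the part that bears stamp_mid alone.

How it is judged:
By the outcome, as a careful person would: the job done as asked, in the order asked, and still so for the second after the job is handed in, with the robot touching nothing.
It also fails if it takes over 67 s, if anything falls off the work surface, if the arm or the gripper's body presses on something with over 40 N, if the wrist force passes 120 N, or if a joint passes its speed limit or range.

## Working session

There is one attempt and no reset: what is moved stays moved. The work goes in short steps, Python scripts to look and compute and a shell command to move; the robot and the scene stay as the last step left them, time stands still between calls to the robot, and variables do not carry over. Pictures are saved under pics/ and viewed, about 8 in all and at most 12, crops included, and the job is handed in when it is done.

```bash
ls; mkdir -p pics
cat > h.py <<'E'
import numpy as np, cv2
from rig import bot, vision
def grab(n,f=None):
    d=vision.get_image(n)
    if f: cv2.imwrite('pics/'+f,d['frame'][:,:,::-1])
    return d
def ray(d,uv,z):
    K=np.array(d['K']);R=np.array(d['orientation']);p=np.array(d['position'])
    uv=np.atleast_2d(np.array(uv,float))
    dist=np.array(d.get('distortion',np.zeros(5)),float)
    n=cv2.undistortPoints(uv.reshape(-1,1,2),K,dist).reshape(-1,2)
    v=np.c_[n[:,0],-n[:,1],-np.ones(len(n))]@R.T
    return p+v*((z-p[2])/v[:,2])[:,None]
E
python3 - <<'E'
from h import *
a=grab('top','top0.png');b=grab('scene','scene0.png')
for d in(a,b):print({k:(v if k!='frame' else v.shape) for k,v in d.items()})
s=bot.read_state();print(s)
E
```

```text
pics
{'frame': (480, 640, 3), 'K': array([[439.72669359,   0.        , 318.28195056],
       [  0.        , 439.72669359, 240.22516296],
       [  0.        ,   0.        ,   1.        ]]), 'position': array([ 0.41950475, -0.02632191,  1.13322472]), 'orientation': array([[ 0.02221093,  0.99570205, -0.08991159],
       [-0.9996046 ,  0.02366873,  0.01517993],
       [ 0.01724278,  0.08953888,  0.99583406]])}
{'frame': (480, 640, 3), 'K': array([[475.51047629,   0.        , 313.54197345],
       [  0.        , 475.51047629, 239.92192849],
       [  0.        ,   0.        ,   1.        ]]), 'position': array([1.17649544, 0.52331664, 0.61175617]), 'orientation': array([[-0.65543666, -0.40942299,  0.63464604],
       [ 0.75521929, -0.36289483,  0.54584903],
       [ 0.00682662,  0.8370664 ,  0.54705872]])}
{'t': 0.1, 'qpos': array([-73.89904671,  36.05507251,   2.20262756,  86.98978589,
        -1.54734001,  57.08322338,  -1.1461436 ]), 'joint_vel': array([-0.05062568, -0.05776481,  0.02929614, -0.19510057,  0.08174303,
       -0.03843752, -0.07202728]), 'joint_torque': array([ 2.71683108e-03, -5.64534688e+01,  1.22999556e+00, -1.93977410e+01,
        1.11718118e-02,  5.35702886e-03, -7.06493509e-06]), 'tcp_pos': array([0.22071758, 0.6107892 , 0.23046724]), 'eef_rot': array([[-9.40458234e-01,  3.39908786e-01, -5.72238944e-04],
       [ 3.39909267e-01,  9.40456840e-01, -1.61949575e-03],
       [-1.23148037e-05, -1.71757743e-03, -9.99998525e-01]]), 'wrist_force': array([ 0.30838567,  0.20087554, -0.47964591]), 'ft_torque': array([ 0.00155278, -0.03216256,  0.04007008]), 'finger_gap': 1.0011244759044424}
```

View pics/top0.png

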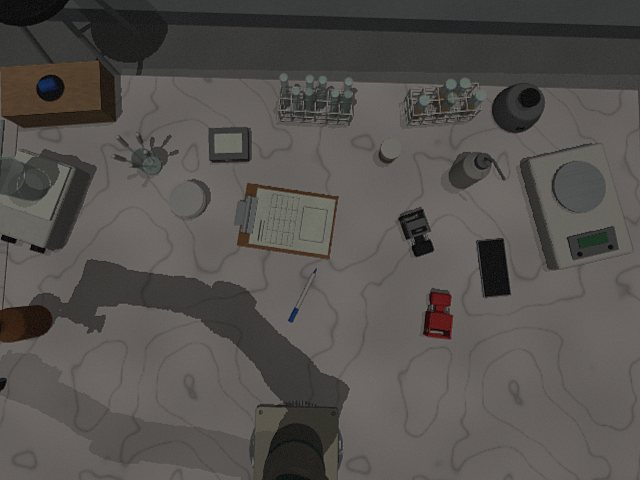

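View pics/scene0.png

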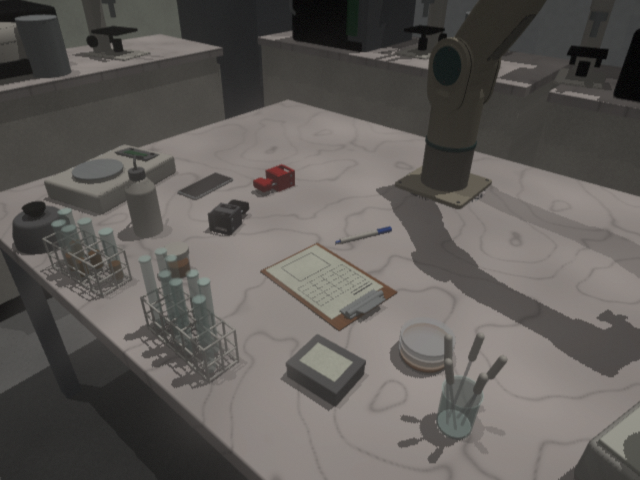

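Candidates for the stamp in the top view are the black stamp at about (414,230) and the red look-alike at about (439,314). The phone (493,267) and the grey slide box (230,145) are only dark boxes. By the description I choose the black stamp, with its handle towards the robot. The sign-off box is at about (313,223). Next I measure both and check with a crop.

Run:
```python
from h import *
d=grab('top');f=d['frame']
c=f[195:270,230:450]
cv2.imwrite('pics/crop1.png',cv2.resize(np.clip(c.astype(int)*2,0,255).astype(np.uint8)[:,:,::-1],None,fx=3.6,fy=3.6,interpolation=cv2.INTER_CUBIC))
# board by brown+paper
hsv=cv2.cvtColor(f,cv2.COLOR_RGB2HSV)
g=cv2.cvtColor(f,cv2.COLOR_RGB2GRAY)
br=((hsv[:,:,0]<16)&(hsv[:,:,1]>100)).astype(np.uint8);br[:175]=0;br[270:]=0;br[:,:230]=0;br[:,345:]=0
p=np.argwhere(br)[:,::-1].astype(np.float32)
r=cv2.minAreaRect(p);w=ray(d,cv2.boxPoints(r),.0046)
print('board',w[:,:2].round(4),'sides',np.linalg.norm(w[0]-w[1]),np.linalg.norm(w[1]-w[2]),'c',w.mean(0))
# box outline: inner bright region component
x0,y0=318,224
roi=g[200:250,292:334]
th=cv2.adaptiveThreshold(g,255,cv2.ADAPTIVE_THRESH_MEAN_C,cv2.THRESH_BINARY,15,3)
n,l,s,ce=cv2.connectedComponentsWithStats(th,connectivity=4)
k=l[y0,x0];print('comp',s[k])
p=np.argwhere(l==k)[:,::-1].astype(np.float32)
r=cv2.minAreaRect(p);w=ray(d,cv2.boxPoints(r),.0046)
print('box',w[:,:2].round(4),'sides',np.linalg.norm(w[0]-w[1]),np.linalg.norm(w[1]-w[2]),'c',w.mean(0))
# stamp
m=(g<60).astype(np.uint8);m[:200]=0;m[265:]=0;m[:,:390]=0;m[:,445:]=0
print(g[205:260:5,395:440:3])
```

```text
board [[ 0.505   0.1655]
 [ 0.6676  0.1474]
 [ 0.6373 -0.0913]
 [ 0.4749 -0.0701]] sides 0.1636392308675046 0.24058054108551696 c [0.57121915 0.03788934 0.0046    ]
comp [300 207  27  34 690]
box [[ 0.525   0.0058]
 [ 0.6071 -0.0043]
 [ 0.5997 -0.0628]
 [ 0.5177 -0.0524]] sides 0.08265885922292647 0.058993903946797724 c [ 0.56235024 -0.02844767  0.0046    ]
[[103 100 102 102 103  92 102 104 107 105 102 103 103 107 104]
 [101 102  99  97  93  52  59  60  36   3 106 104 106 106 107]
 [101  99  53  56  12  14  27  93  23   9  75 107 105 105 107]
 [ 97  61  24  49  57  15  28  56  61  62  43 113 105  98 100]
 [ 94  88  26  18  45  61  59  59  62  56  40  53  99 104 106]
 [102 101  87  17  31  53  16  44  64  19  18  56 106 101 107]
 [101 101  87  62  19  39  47  62  36  26  73 106 103 106 105]
 [100 102  99  89  92  84  66  13  24  20  46  22 104 102 106]
 [100  99 100 100  99 100  33  17  25  21  16  11   4 106 101]
 [ 98  99 100  99  96  79   2  15  18  20  13  17  12  91  97]
 [ 98  97  99  92  98  81  85   6  17  69 108 102  98  99  99]]
```

View pics/crop1.png

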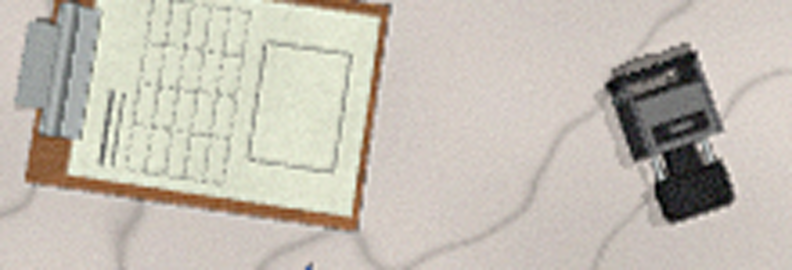

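```bash
cat >> h.py <<'E'
import json
def log():
    s=bot.read_state()
    open('log.jsonl','a').write(json.dumps([list(s['qpos']),list(s['tcp_pos']),np.array(s['eef_rot']).tolist()])+'\n')
    return s
E
python3 - <<'E'
from h import *
log()
E
for i in 1; do
python3 -m jog '[[[-0.61,-0.79,0],[0,0,0],1],[[-0.61,-0.79,0],[0,0,0],1],[[-0.61,-0.79,0],[0,0,0],1],[[-0.61,-0.79,0],[0,0,0],1],[[-0.61,-0.79,0],[0,0,0],1]]'; python3 -c 'from h import *;log()'
python3 -m jog '[[[-0.61,-0.79,0],[0,0,-0.04],1],[[-0.61,-0.79,0],[0,0,0],1],[[-0.61,-0.79,0],[0,0,0],1],[[-0.61,-0.79,0],[0,0,0],1],[[-0.61,-0.79,0],[0.03,0,0],1]]'; python3 -c 'from h import *;log()'
done
python3 - <<'E'
from h import *
import cv2
t=vision.get_image('top')
P=lambda a:ray(t,[[x/3.6+230,y/3.6+195] for x,y in a],.048)[:,:2]
w=P([(608,80),(695,48),(722,130),(637,160)]);print(w,w.mean(0),(w[2]+w[3]-w[0]-w[1])/2,w[1]-w[0])
print('handle',ray(t,[(695/3.6+230,192/3.6+195)],.036))
s=log();print(s['qpos'],s['tcp_pos'],s['eef_rot'])
E
```

```text
t: 0.65
tcp_pos: [0.2669, 0.4674, 0.2311]
eef_rot: [[-0.94, 0.34, -0.0], [0.34, 0.94, -0.0], [-0.0, -0.0, -1.0]]
wrist_force: [0.4, -0.6, 0.4]
finger_gap: 1.0
t: 1.15
tcp_pos: [0.3263, 0.3273, 0.2317]
eef_rot: [[-0.975, 0.221, -0.023], [0.223, 0.97, -0.095], [0.001, -0.098, -0.995]]
wrist_force: [-0.4, -0.3, -0.6]
finger_gap: 1.002
[[ 0.57995079 -0.24290868]
 [ 0.60391493 -0.30350016]
 [ 0.54695836 -0.32232519]
 [ 0.52467813 -0.26332729]] [ 0.56387555 -0.28301533] [-0.05611461 -0.01962182] [ 0.02396414 -0.06059148]
handle [[ 0.50438197 -0.30664542  0.036     ]]
[-52.11655637  23.48883519   2.54889707 111.44096936   2.33267922
  50.29313918  25.71125189] [0.32966362 0.32653791 0.23148915] [[-0.97445561  0.22360727 -0.02088203]
 [ 0.22456911  0.9692619  -0.10049918]
 [-0.00223219 -0.10262145 -0.99471798]]
```

```bash
cat > kin.py <<'E'
import numpy as np, json
from scipy.optimize import least_squares
from scipy.spatial.transform import Rotation as Ro
def fk(q,s,L):
    q=np.radians(q);R=Ro.identity();p=np.zeros(3)
    # L: d1,d3,d5,d7 + offsets along local x
    p=p+[0,0,L[0]]
    rz=lambda a:Ro.from_euler('z',a);ry=lambda a:Ro.from_euler('y',a)
    R=rz(s[0]*q[0])*ry(q[1]); R=R*rz(s[1]*q[2]); p=p+R.apply([L[4],0,L[1]])
    R=R*ry(q[3])*rz(s[2]*q[4]); p=p+R.apply([L[5],0,L[2]])
    R=R*ry(q[5])*rz(s[3]*q[6]); p=p+R.apply([0,0,L[3]])
    return p,R
D=[json.loads(l) for l in open('log.jsonl')]
E
python3 - <<'E'
from kin import *
import itertools
for s in itertools.product([-1,1],repeat=4):
    def f(L):
        r=[]
        for q,p,R in D:
            pp,RR=fk(q,s,L); r+=list(pp-p)
        return r
    o=least_squares(f,[.3,.4,.4,.2,0,0])
    Cs=[(fk(q,s,o.x)[1].inv()*Ro.from_matrix(R)).as_rotvec(degrees=True).round(1).tolist() for q,p,R in D]
    print(s,round(float(np.sqrt(2*o.cost/len(D))),5),o.x.round(3),Cs[0],Cs[-1])
E
```

```text
(-1, -1, -1, -1) 0.01323 [1.376 0.091 0.752 0.276 0.26  0.45 ] [0.0, -0.0, 90.0] [0.0, -0.0, 90.0]
(-1, -1, -1, 1) 0.01323 [1.376 0.091 0.752 0.276 0.26  0.45 ] [0.0, -0.0, 92.3] [0.0, -0.0, 38.6]
(-1, -1, 1, -1) 0.03317 [0.918 0.227 0.667 0.127 0.166 0.331] [-2.0, 2.1, 91.7] [3.7, -1.3, 87.0]
(-1, -1, 1, 1) 0.03317 [0.918 0.227 0.667 0.127 0.166 0.331] [-2.1, 2.1, 94.0] [2.6, -2.6, 35.6]
(-1, 1, -1, -1) 0.04452 [-2.149  1.728 -0.553  0.648 -0.637 -1.126] [1.9, -2.2, 93.6] [1.8, -0.4, 94.8]
(-1, 1, -1, 1) 0.04452 [-2.149  1.728 -0.553  0.648 -0.637 -1.126] [2.0, -2.2, 95.8] [1.3, -1.0, 43.4]
(-1, 1, 1, -1) 0.021 [-2.639  1.865 -0.633  0.463 -0.735 -1.242] [-0.0, 0.0, 95.3] [5.5, -1.9, 91.8]
(-1, 1, 1, 1) 0.021 [-2.639  1.865 -0.633  0.463 -0.735 -1.242] [-0.0, 0.0, 97.5] [3.7, -3.7, 40.4]
(1, -1, -1, -1) 0.20602 [-15.197   5.48   -5.494  -0.768  -3.202  -6.335] [0.1, -0.1, -57.8] [6.4, -6.7, -13.9]
(1, -1, -1, 1) 0.20602 [-15.197   5.48   -5.494  -0.768  -3.202  -6.335] [0.1, -0.1, -55.5] [3.0, -9.3, -65.2]
(1, -1, 1, -1) 0.33763 [-12.954   4.947  -5.23    0.322  -2.781  -5.91 ] [-2.3, -1.4, -56.1] [9.3, -5.0, -17.2]
(1, -1, 1, 1) 0.33763 [-12.954   4.947  -5.23    0.322  -2.781  -5.91 ] [-2.2, -1.4, -53.8] [6.6, -9.0, -68.4]
(1, 1, -1, -1) 0.28121 [15.999 -8.868  5.888 -3.671  4.687  7.446] [2.6, 1.0, -54.2] [7.9, -5.4, -9.2]
(1, 1, -1, 1) 0.28121 [15.999 -8.868  5.888 -3.671  4.687  7.446] [2.5, 1.1, -51.9] [5.0, -8.7, -60.5]
(1, 1, 1, -1) 0.17225 [17.828 -9.284  6.078 -2.723  5.023  7.764] [0.1, -0.1, -52.5] [10.9, -3.8, -12.4]
(1, 1, 1, 1) 0.17225 [17.828 -9.284  6.078 -2.723  5.023  7.764] [0.1, -0.1, -50.2] [8.6, -8.6, -63.7]
```

```bash
cat > kin.py <<'E'
import numpy as np, json
from scipy.optimize import least_squares
from scipy.spatial.transform import Rotation as Ro
rz=lambda a:Ro.from_euler('z',-a);ry=lambda a:Ro.from_euler('y',a)
L0=np.array([.267,.293,.0525,.3425,-.0775,.27,.076])
def fk(q,L):
    q=np.radians(q)
    p=np.array([0,0,L[0]])
    R=rz(q[0])*ry(q[1])*rz(q[2]); p=p+R.apply([L[2],0,L[1]])
    R=R*ry(q[3]); p=p+R.apply([L[4],0,L[3]])
    R=R*rz(q[4])*ry(q[5]); p=p+R.apply([L[6],0,L[5]])
    return p,R*rz(q[6])*Ro.from_euler('z',90,degrees=True)
D=[json.loads(l) for l in open('log.jsonl')]
def fit():
    f=lambda L:np.r_[np.concatenate([fk(q,L)[0]-p for q,p,R in D]),(L-L0)*.003]
    return least_squares(f,L0)
E
python3 - <<'E'
from kin import *
o=fit();print(o.x.round(4),[(fk(q,o.x)[0]-p).round(4).tolist() for q,p,R in D])
E
```

```text
[ 1.8153 -0.057   0.3331  0.7985  0.5787  0.422  -0.0588] [[0.0042, -0.0022, 0.0007], [-0.0014, 0.0041, -0.0021], [-0.0031, 0.0023, 0.001], [-0.0021, -0.0008, 0.0004]]
```

```bash
cat > plan.py <<'E'
# plan(p,R): rows for pure translation then rotation (tool axes)
from kin import *
from h import bot
def az(a): a=np.radians(a); return np.array([np.cos(a),np.sin(a),0])
def Rt(yang,zt):
    y=az(yang); z=np.array(zt)/np.linalg.norm(zt); return np.c_[np.cross(y,z),y,z]
def plan(p,R=None,vmax=.03):
    s=bot.read_state();Rc=np.array(s['eef_rot']);d=Rc.T@(np.array(p)-s['tcp_pos'])
    n=int(np.ceil(np.linalg.norm(d)/vmax));print('shift mm',(d*1e3).round(1),'n',n,'row',(d/.03/max(n,1)).round(3))
    if R is not None:
        r=Ro.from_matrix(Rc.T@R).as_rotvec();m=int(np.ceil(np.degrees(np.linalg.norm(r))/8.5))
        print('rot deg',np.degrees(r).round(1),'m',m,'row',(r/np.pi/max(m,1)).round(4))
E
python3 - <<'E'
from plan import *
plan([.5,-.26,.27],Rt(290.3,[0,0,-1]))
E
```

```text
shift mm [-297.8 -534.4   17.1] n 21 row [-0.473 -0.848  0.027]
rot deg [ -2.1   7.6 146.5] m 18 row [-0.0006  0.0023  0.0452]
```

```bash
L="python3 -c 'from h import *;log()'"
python3 -m jog '[[[-0.473,-0.848,0.027],[0,0,0],1],[[-0.473,-0.848,0.027],[0,0,0],1],[[-0.473,-0.848,0.027],[0,0,0],1],[[-0.473,-0.848,0.027],[0,0,0],1],[[-0.473,-0.848,0.027],[0,0,0],1]]' >/dev/null; eval $L
python3 -m jog '[[[-0.473,-0.848,0.027],[0,0,0],1],[[-0.473,-0.848,0.027],[0,0,0],1],[[-0.473,-0.848,0.027],[0,0,0],1],[[-0.473,-0.848,0.027],[0,0,0],1],[[-0.473,-0.848,0.027],[0,0,0],1]]' >/dev/null; eval $L
python3 -m jog '[[[-0.473,-0.848,0.027],[0,0,0],1],[[-0.473,-0.848,0.027],[0,0,0],1],[[-0.473,-0.848,0.027],[0,0,0],1],[[-0.473,-0.848,0.027],[0,0,0],1],[[-0.473,-0.848,0.027],[0,0,0],1]]' >/dev/null; eval $L
python3 -m jog '[[[-0.473,-0.848,0.027],[0,0,0],1],[[-0.473,-0.848,0.027],[0,0,0],1],[[-0.473,-0.848,0.027],[0,0,0],1],[[-0.473,-0.848,0.027],[0,0,0],1],[[-0.473,-0.848,0.027],[0,0,0],1]]' ; eval $L
python3 -m jog '[[[0,0,0],[0,0.002,0.045],1],[[0,0,0],[0,0.002,0.045],1],[[0,0,0],[0,0.002,0.045],1],[[0,0,0],[0,0.002,0.045],1],[[0,0,0],[0,0.002,0.045],1]]' >/dev/null; eval $L
python3 -m jog '[[[0,0,0],[0,0.002,0.045],1],[[0,0,0],[0,0.002,0.045],1],[[0,0,0],[0,0.002,0.045],1],[[0,0,0],[0,0.002,0.045],1],[[0,0,0],[0,0.002,0.045],1]]' >/dev/null; eval $L
python3 -m jog '[[[0,0,0],[0,0.002,0.045],1],[[0,0,0],[0,0.002,0.045],1],[[0,0,0],[0,0.002,0.045],1],[[0,0,0],[0,0.002,0.045],1],[[0,0,0],[0,0.002,0.045],1]]' >/dev/null; eval $L
python3 -m jog '[[[0,0,0],[0,0.002,0.045],1],[[0,0,0],[0,0.002,0.045],1],[[0,0,0],[0,0.002,0.045],1],[[0,0,0],[0,0,0],1]]'; eval $L
python3 - <<'E'
from plan import *
from h import grab
grab('wrist','w1.png')
plan([.5,-.26,.27],Rt(290.3,[0,0,-1]))
print(bot.read_state()['qpos'])
o=fit();print(o.x.round(4),np.abs([(fk(q,o.x)[0]-p) for q,p,R in D]).max())
E
```

```text
t: 3.2
tcp_pos: [0.4923, -0.2271, 0.2629]
eef_rot: [[-0.976, 0.218, -0.021], [0.219, 0.971, -0.091], [0.0, -0.094, -0.996]]
wrist_force: [0.1, -0.4, -0.5]
finger_gap: 1.002
t: 5.1
tcp_pos: [0.4919, -0.226, 0.2626]
eef_rot: [[0.931, 0.364, -0.028], [0.364, -0.932, -0.008], [-0.029, -0.003, -1.0]]
wrist_force: [-0.3, -0.5, -0.2]
finger_gap: 1.001
shift mm [-5.2 34.6 -7.3] n 2 row [-0.087  0.577 -0.121]
rot deg [-0.2  1.6  1.2] m 1 row [-0.0009  0.0092  0.0068]
[-10.76821085  33.74885798  51.16135333 101.8731012  -28.48806269
  59.86068331 -17.58440639]
[ 0.6351  0.5118  0.0462  0.422  -0.0133  0.5731  0.0528] 0.026803816120002488
```

View pics/w1.png

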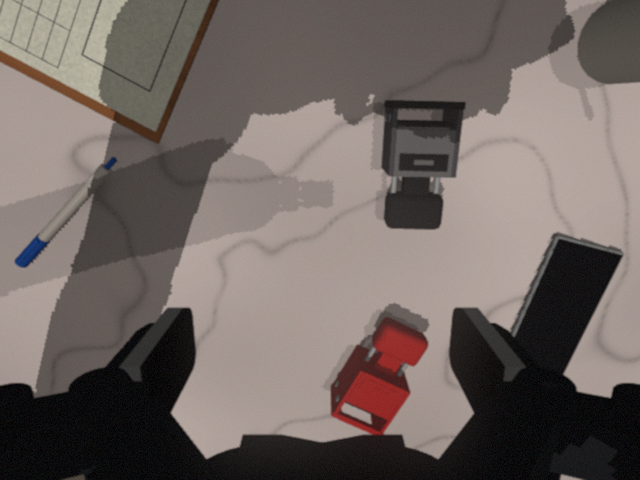

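The wrist view shows the black stamp at about (423,150) with its handle at (413,210) towards the robot. The red look-alike is at (378,375), separate from it. I zoom in once for the exact edges.

Run:
```python
from h import *
from kin import *
d=grab('wrist');c=d['frame'][85:240,365:485]
cv2.imwrite('pics/c2.png',cv2.resize(np.clip(c.astype(int)*2.5,0,255).astype(np.uint8)[:,:,::-1],None,fx=3.8,fy=3.8,interpolation=cv2.INTER_CUBIC))
print(d['position'],d['orientation'],d['K'],bot.read_state()['tcp_pos'])
A=[];b=[]
for q,p,R in D:
    q=np.radians(q);Rs=[Ro.identity(),rz(q[0])*ry(q[1])];Rs.append(Rs[-1]*rz(q[2]));Rs.append(Rs[-1]*ry(q[3]));Rs.append(Rs[-1]*rz(q[4]));Rs.append(Rs[-1]*ry(q[5]))
    A.append(np.hstack([r.as_matrix() for r in Rs]));b.append(p)
A=np.vstack(A);b=np.hstack(b);lam=1e-3
x=np.linalg.solve(A.T@A+lam**2*np.eye(18),A.T@b)
print(x.reshape(6,3).round(4),np.abs(A@x-b).max(),len(D))
```

```text
[ 0.55986638 -0.19816992  0.40472812] [[ 0.36716681  0.88650419  0.28160052]
 [-0.93014906  0.35102657  0.1077176 ]
 [-0.00335716 -0.30148079  0.95346634]] [[430.63221757   0.         322.02199712]
 [  0.         430.63221757 238.28197457]
 [  0.           0.           1.        ]] [ 0.49198602 -0.22589295  0.26277414]
[[-0.000e+00 -0.000e+00  3.359e-01]
 [-1.000e-04 -1.150e-02  2.796e-01]
 [ 0.000e+00 -8.100e-03  2.796e-01]
 [-0.000e+00 -8.100e-03  1.910e-01]
 [-1.000e-04 -2.000e-04  1.910e-01]
 [-0.000e+00 -2.000e-04  3.498e-01]] 4.691625433206337e-06 12
```

View pics/c2.png

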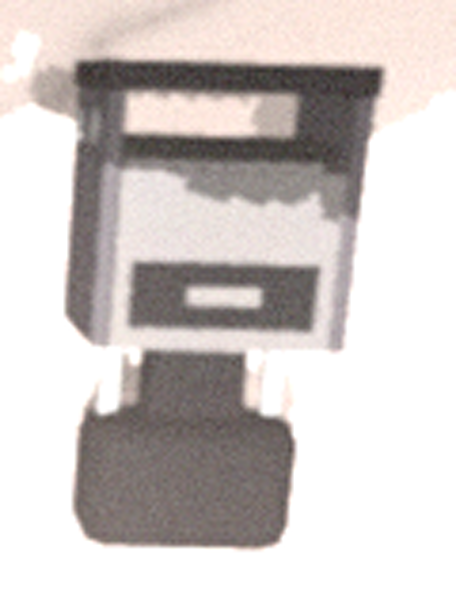

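```bash
cat > fkik.py <<'E'
from plan import *
V=[[0,0,.3359],[0,-.0115,.2796],[0,-.0081,.2796],[0,-.0081,.191],[0,-.0002,.191],[0,-.0002,.3498]]
LO=np.array([-175,-21,-71,11,-63,14,-168.]);HI=np.array([175,121,75,141,243,113,168.])
def FK(q):
    q=np.radians(q);Rs=[Ro.identity(),rz(q[0])*ry(q[1])];Rs.append(Rs[-1]*rz(q[2]));Rs.append(Rs[-1]*ry(q[3]));Rs.append(Rs[-1]*rz(q[4]));Rs.append(Rs[-1]*ry(q[5]))
    return sum(r.apply(v) for r,v in zip(Rs,V)),Rs[-1]*rz(q[6])*Ro.from_euler('z',90,degrees=True)
def IK(p,R,q0):
    def f(q):
        P,r=FK(q);return np.r_[(P-p)*10,(r.inv()*Ro.from_matrix(R)).as_rotvec()*3,(q-q0)*1e-5]
    o=least_squares(f,np.clip(q0,LO+.5,HI-.5),bounds=(LO,HI));P,r=FK(o.x)
    return o.x,np.linalg.norm(P-p),np.degrees((r.inv()*Ro.from_matrix(R)).magnitude())
E
python3 - <<'E'
from h import *
from fkik import *
d=grab('wrist')
P=ray(d,[[365+x/3.8,85+y/3.8] for x,y in [(78,62),(383,70),(345,350),(97,343)]],.048)[:,:2]
print(P)
print('footw',np.linalg.norm(P[1]-P[0]),'handle-end w',np.linalg.norm(P[2]-P[3]),'len',np.linalg.norm((P[0]+P[1]-P[2]-P[3])/2))
a=(P[2]+P[3]-P[0]-P[1])/2;b=P[1]-P[0];c=P[2]-P[3];e=P.mean(0)
A=[np.degrees(np.arctan2(a[1],a[0]))%360]+[np.degrees(np.arctan2(v[1],v[0]))%360-90 for v in(b,c)]
print('mid',e,'x ang',A)
h=ray(d,[[365+x/3.8,85+y/3.8] for x,y in [(80,430),(295,430),(285,545),(82,535)]],.036)[:,:2];print('handle',h.mean(0),h)
q0=np.array(bot.read_state()['qpos'])
t=np.radians(30)
def zt(h,el): return np.r_[np.cos(np.radians(el))*az(h)[:2],-np.sin(np.radians(el))]
zg=zt(20.3,60);Rg=Rt(290.3,zg);g=np.r_[e,.028]
print('grasp',IK(g+.019*zg,Rg,q0))
ze=zt(-97.1,30);Re=Rt(-7.1,ze);pe=np.array([.5624,-.0284,.0046+.03])+.019*ze
for s in ([0,40,0,90,90,60,0],[30,60,-30,90,90,60,0],q0,[-30,40,20,90,120,60,0]): 
  r=IK(pe,Re,np.array(s,float));print('place',r[0].round(1),r[1:])
E
```

```text
[[ 0.57852718 -0.24333521]
 [ 0.60038038 -0.30291336]
 [ 0.54516134 -0.32213324]
 [ 0.52660649 -0.27111909]]
footw 0.06345958105379793 handle-end w 0.054283747773320574 len 0.05849845208053084
mid [ 0.56266885 -0.28487523] x ang [np.float64(203.68775848790014), np.float64(200.14298450643855), np.float64(199.9873198277495)]
handle [ 0.50280995 -0.30630049] [[ 0.50579314 -0.27819799]
 [ 0.52395304 -0.32402381]
 [ 0.49840147 -0.33409752]
 [ 0.48309215 -0.28888264]]
grasp (array([ 48.66711223,  52.34245573, -17.2518901 , 110.06091278,
       -63.        ,  14.        ,  31.40661376]), np.float64(0.0073765325751246735), np.float64(3.145408962310289))
place [-26.1  66.7   0.8  92.5  49.3  72.  -71.3] (np.float64(1.0787921846487332e-08), np.float64(3.080693058607937e-06))
place [-13.5  68.4 -20.9  92.1  62.2  86.8 -80.5] (np.float64(1.2619871177709393e-08), np.float64(3.716069934650421e-06))
place [-53.3  81.6  53.   93.3  -3.7  51.6 -25.5] (np.float64(4.036472615072933e-09), np.float64(2.3099505161549e-06))
place [-29.9  67.1   7.2  92.6  44.8  68.1 -67.8] (np.float64(9.16661718260675e-09), np.float64(2.697957720853858e-06))
```

```bash
cat >> fkik.py <<'E'
def zt(h,el): return np.r_[np.cos(np.radians(el))*az(h)[:2],-np.sin(np.radians(el))]
E
python3 - <<'E'
from fkik import *
q0=np.array(bot.read_state()['qpos'])
e=np.r_[.5627,-.2849,.027]
for el in (60,65):
  zg=zt(20.1,el);Rg=Rt(290.1,zg)
  for s in ([27,40,0,90,0,45,-45],[-5,45,45,95,-30,40,-20],[45,40,-20,90,0,45,-45]):
    r=IK(e+.019*zg,Rg,np.array(s,float));print(el,r[0].round(1),r[1:])
    r=IK(e-.1*zg,Rg,r[0]);print('  pre',r[0].round(1),r[1:])
zg=zt(20.1,60)
plan(e-.10*zg,Rt(290.1,zg))
E
```

```text
60 [ 48.6  52.4 -17.2 110.  -63.   14.   31.2] (np.float64(0.007633873164475505), np.float64(3.2568676908376024))
  pre [ 53.1  40.1 -15.6 117.3 -61.5  18.7  30.5] (np.float64(2.4823560229389584e-09), np.float64(2.60172994565292e-07))
60 [ 48.6  52.4 -17.2 110.  -63.   14.   31.2] (np.float64(0.007633871927446142), np.float64(3.2568677965813637))
  pre [ 53.1  40.1 -15.6 117.3 -61.5  18.7  30.5] (np.float64(2.483576731709786e-09), np.float64(2.594885374852523e-07))
60 [ 48.6  52.4 -17.2 110.  -63.   14.   31.2] (np.float64(0.007633873548847523), np.float64(3.256867657974579))
  pre [ 53.1  40.1 -15.6 117.3 -61.5  18.7  30.5] (np.float64(2.4835464501677538e-09), np.float64(2.59505497613766e-07))
65 [ 41.8  50.8 -10.7 110.4 -63.   14.   27.2] (np.float64(0.0032691327241959533), np.float64(1.3921648721545996))
  pre [ 41.3  38.2  -3.  114.7 -56.1  23.7  20.6] (np.float64(5.6091849244900065e-09), np.float64(2.004377485079671e-06))
65 [ 41.8  50.8 -10.7 110.4 -63.   14.   27.2] (np.float64(0.0032691317197677955), np.float64(1.3921649581989308))
  pre [ 41.3  38.2  -3.  114.7 -56.1  23.7  20.6] (np.float64(5.59878853130216e-09), np.float64(2.006185635394797e-06))
65 [ 41.8  50.8 -10.7 110.4 -63.   14.   27.2] (np.float64(0.0032691329836354315), np.float64(1.3921648499248975))
  pre [ 41.3  38.2  -3.  114.7 -56.1  23.7  20.6] (np.float64(5.603306104021819e-09), np.float64(2.0052450933127566e-06))
shift mm [ -1.8  80.  149.1] n 6 row [-0.01   0.445  0.828]
rot deg [-0.5 31.6  1.4] m 4 row [-0.0008  0.0439  0.0019]
```

Run:
```python
from fkik import *
q0=np.array(bot.read_state()['qpos'])
xs=az(200.1)
for el in (68,72,76):
  e=np.r_[.5627,-.2849,.027]+.008*xs
  zg=zt(20.1,el);Rg=Rt(290.1,zg)
  for s in ([27,40,0,90,0,45,-45],q0):
    r=IK(e-.1*zg,Rg,np.array(s,float));print(el,'  pre',r[0].round(1),r[1:])
    r=IK(e+.019*zg,Rg,r[0]);print('  at',r[0].round(1),r[1:])
el=72;zg=zt(20.1,el)
plan(e-.1*zg,Rt(290.1,zg))
```

```text
68   pre [ 55.5  39.9 -26.6 113.   -4.9  17.7 -29.1] (np.float64(1.0132776661402344e-08), np.float64(4.649270008947165e-06))
  at [ 38.7  50.   -7.1 111.1 -63.   14.   25.8] (np.float64(0.0006996756032719588), np.float64(0.2963220638901173))
68   pre [ 27.4  38.8  16.1 113.8 -63.   32.7  24.8] (np.float64(3.2868005607626806e-08), np.float64(1.3172039842871182e-05))
  at [ 38.7  50.   -7.1 111.1 -63.   14.   25.8] (np.float64(0.0006996750515284925), np.float64(0.2963221114094376))
72   pre [ 48.3  38.6 -19.8 110.5  -6.   21.9 -30.8] (np.float64(8.513001939600594e-09), np.float64(3.791307390489919e-06))
  at [ 35.9  49.6  -5.7 109.6 -45.4  14.    6.3] (np.float64(8.170873878320476e-08), np.float64(3.41763212377397e-05))
72   pre [ 16.   41.2  30.4 111.4 -63.   39.7  21.4] (np.float64(2.009891951574674e-08), np.float64(7.5771956840447344e-06))
  at [ 29.4  49.7   4.4 109.8 -63.   19.7  21.9] (np.float64(1.6443095907649968e-08), np.float64(7.045876101142494e-06))
76   pre [ 41.7  38.1 -13.8 107.7  -5.6  26.2 -33.6] (np.float64(6.7587977975512794e-09), np.float64(2.8258116506682305e-06))
  at [ 38.4  49.9 -12.5 107.4  -5.2  14.6 -33.9] (np.float64(2.545545479970872e-09), np.float64(6.860059091688888e-07))
76   pre [ 12.2  42.   32.9 108.6 -56.4  40.8  12.7] (np.float64(1.4745906893296327e-08), np.float64(5.273364415963418e-06))
  at [ 20.   50.9  16.7 107.9 -63.   26.6  18.2] (np.float64(1.000230511801009e-08), np.float64(4.0826877489192695e-06))
shift mm [  9.1  80.3 140.3] n 6 row [0.05  0.446 0.779]
rot deg [-0.4 19.6  1.4] m 3 row [-0.0007  0.0363  0.0026]
```

```bash
python3 -m jog '[[[0,0.667,0],[0,0.035,0.002],1],[[0,0.667,0],[0,0.035,0.002],1],[[0,0.667,0.3],[0,0,0],1],[[0,0.667,0.9],[0,0,0],1],[[0,0,0],[0,0,0],1]]'
python3 - <<'E'
from fkik import *
xs=az(200.1);e=np.r_[.5627,-.2849,.024]+.010*xs
zg=zt(20.1,76);Rg=Rt(290.1,zg)
plan(e-.1*zg,Rg);plan(e+.019*zg,Rg);print(bot.read_state()['qpos'])
E
```

```text
t: 5.75
tcp_pos: [0.5263, -0.2995, 0.2248]
eef_rot: [[0.919, 0.353, 0.174], [0.345, -0.936, 0.072], [0.188, -0.006, -0.982]]
wrist_force: [-0.4, 1.5, -0.6]
finger_gap: 1.001
shift mm [-14.6  -0.5 102.9] n 4 row [-0.121 -0.004  0.858]
rot deg [-0.4  3.1  0.5] m 1 row [-0.0025  0.0175  0.0025]
shift mm [ -8.    0.4 221.7] n 8 row [-0.034  0.002  0.924]
rot deg [-0.4  3.1  0.5] m 1 row [-0.0025  0.0175  0.0025]
[  6.25214315  35.73807465  41.61501156 102.01141921 -42.454474
  52.79139739  -0.97136946]
```

```bash
python3 -m jog '[[[-0.12,0,0.86],[-0.002,0.017,0.002],1],[[-0.12,0,0.86],[0,0,0],1],[[-0.12,0,0.86],[0,0,0],1],[[-0.12,0,0.8],[0,0,0],1],[[0,0,0],[0,0,0],1]]'
python3 - <<'E'
from fkik import *
from h import grab
grab('wrist','w3.png')
xs=az(200.1);e=np.r_[.5627,-.2849,.024]+.010*xs
zg=zt(20.1,76);Rg=Rt(290.1,zg)
plan(e+.019*zg,Rg,.02);print(bot.read_state()['qpos'])
E
```

```text
t: 6.25
tcp_pos: [0.5344, -0.2926, 0.1232]
eef_rot: [[0.91, 0.348, 0.224], [0.337, -0.938, 0.088], [0.241, -0.004, -0.971]]
wrist_force: [0.7, 0.1, 0.5]
finger_gap: 0.997
shift mm [ -5.9   1.3 121.6] n 7 row [-0.028  0.006  0.579]
rot deg [-0.1 -0.   0.2] m 1 row [-0.0008 -0.      0.001 ]
[ 12.42678527  41.78008296  32.10557026 108.32674992 -55.49579639
  40.56341162  11.73908125]
```

View pics/w3.png

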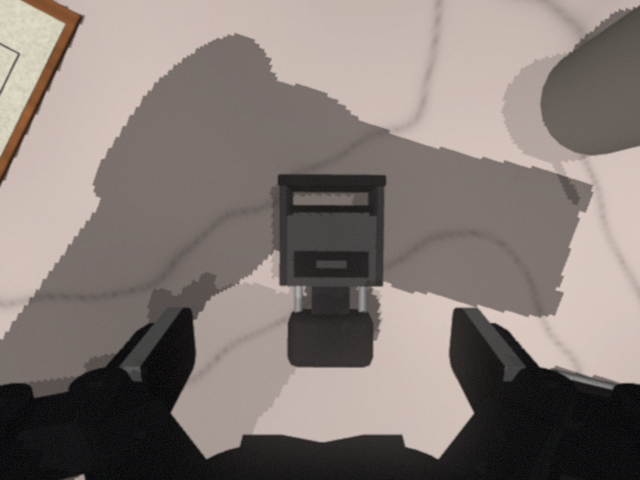

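```bash
python3 -m jog '[[[-0.03,0.03,0.58],[0,0,0],1],[[-0.03,0.03,0.58],[0,0,0],1],[[-0.03,0.02,0.58],[0,0,0],1],[[-0.03,0.02,0.58],[0,0,0],1],[[-0.03,0,0.58],[0,0,0],1]]'
python3 -m jog '[[[-0.03,0,0.58],[0,0,0],1],[[-0.03,0,0.58],[0,0,0],1],[[0,0,0],[0,0,0],1]]'
python3 - <<'E'
from fkik import *
xs=az(200.1);e=np.r_[.5627,-.2849,.024]+.010*xs
zg=zt(20.1,76);Rg=Rt(290.1,zg)
plan(e+.019*zg,Rg,.02);print(bot.read_state()['qpos'])
E
```

```text
t: 6.8
tcp_pos: [0.5534, -0.2926, 0.0401]
eef_rot: [[0.91, 0.346, 0.23], [0.336, -0.938, 0.082], [0.244, 0.003, -0.97]]
wrist_force: [0.3, -0.1, -0.7]
finger_gap: 1.002
t: 7.1
tcp_pos: [0.5586, -0.2891, 0.0046]
eef_rot: [[0.91, 0.346, 0.227], [0.335, -0.938, 0.085], [0.243, -0.001, -0.97]]
wrist_force: [-0.6, 0.8, -0.6]
finger_gap: 1.004
shift mm [ 0.2 -2.6 -0.9] n 1 row [ 0.006 -0.085 -0.031]
rot deg [-0.1 -0.1  0.1] m 1 row [-0.0006 -0.0003  0.0007]
[ 21.69941386  51.02315022  14.62468539 107.70529487 -61.40265945
  25.41915333  17.42386726]
```

```bash
python3 -m jog '[[[0,0,0],[0,0,0],-1],[[0,0,0],[0,0,0],-1],[[0,0,0],[0,0,0],-1],[[0,0,0],[0,0,0],-1],[[0,0,0],[0,0,0],-1]]'
python3 -m jog '[[[0,0,0],[0,0,0],-1],[[0,0,0],[0,0,0],-1],[[0,0,0],[0,0,0],-1],[[0,0,0],[0,0,0],-1]]'
python3 -m jog '[[[0,0,-0.5],[0,0,0],-1],[[0,0,-1],[0,0,0],-1],[[0,0,-1],[0,0,0],-1],[[0,0,-1],[0,0,0],-1],[[0,0,-1],[0,0,0],-1]]'
python3 -m jog '[[[0,0,-1],[0,0,0],-1],[[0,0,-1],[0,0,0],-1],[[0,0,0],[0,0,0],-1]]'
python3 - <<'E'
from h import *
from fkik import *
grab('wrist','w4.png')
s=bot.read_state();q0=np.array(s['qpos']);print(q0,s['tcp_pos'],s['wrist_force'])
# simulate: orientation waypoints above the box
q=q0
el0,el1=76,14
for p,h,el in [([.56,-.24,.25],200.1,90),([.56,-.15,.25],200.1,40)]: pass
ze=zt(-97.1,14);Re=Rt(-7.1,ze);pe=np.array([.5624,-.0284,.0046+.04])+.023*ze
for sd in (q0,[-26,66,0,92,49,72,-71]):
  r=IK(pe+[0,0,.12],Re,np.array(sd,float));print(r[0].round(1),r[1:]); r=IK(pe,Re,r[0]);print(r[0].round(1),r[1:])
E
```

```text
t: 7.6
tcp_pos: [0.559, -0.2905, 0.0071]
eef_rot: [[0.91, 0.345, 0.23], [0.335, -0.938, 0.082], [0.244, 0.002, -0.97]]
wrist_force: [-2.1, 0.2, 7.1]
finger_gap: 0.653
t: 8.0
tcp_pos: [0.5591, -0.2906, 0.0071]
eef_rot: [[0.91, 0.345, 0.23], [0.335, -0.939, 0.082], [0.244, 0.002, -0.97]]
wrist_force: [-2.2, -0.4, 6.3]
finger_gap: 0.651
t: 8.5
tcp_pos: [0.5268, -0.3011, 0.1385]
eef_rot: [[0.911, 0.345, 0.228], [0.335, -0.939, 0.083], [0.242, 0.0, -0.97]]
wrist_force: [0.1, -0.4, -2.6]
finger_gap: 0.65
t: 8.8
tcp_pos: [0.5143, -0.3087, 0.1996]
eef_rot: [[0.91, 0.343, 0.234], [0.334, -0.939, 0.078], [0.246, 0.007, -0.969]]
wrist_force: [1.3, -0.6, -1.0]
finger_gap: 0.65
[ 14.71102053  34.13603783  31.06953553 106.72874124 -43.88438379
  44.37691906   2.78471385] [ 0.51420746 -0.3071793   0.19739893] [-0.18934578  0.20885033 -2.50956815]
[-58.4  83.8  64.   92.    3.   62.8 -22.4] (np.float64(6.379736743270716e-09), np.float64(3.1639925005062907e-06))
[-56.9  93.1  59.1  87.   -1.9  62.1 -27.9] (np.float64(1.7716264102931556e-09), np.float64(3.805153735670527e-07))
[-31.   63.5   5.5  91.1  49.9  88.  -66.7] (np.float64(2.2674647694891e-09), np.float64(6.127865126107012e-07))
[-30.7  74.8   4.9  86.2  49.6  84.2 -71.9] (np.float64(1.6768495236511611e-09), np.float64(3.011865875642134e-07))
```

View pics/w4.png

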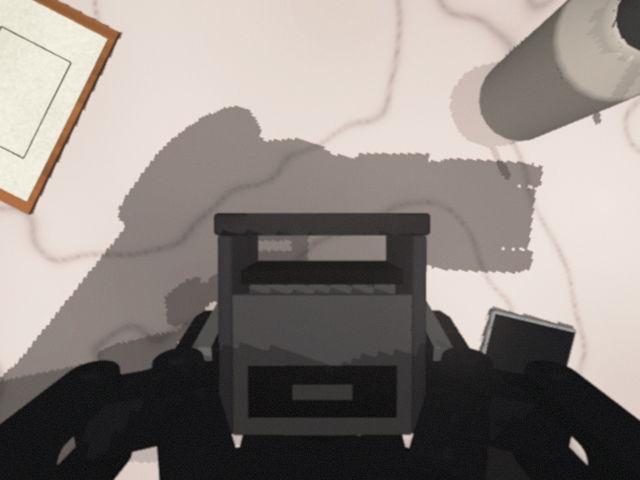

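Run:
```python
from fkik import *
Rg=np.array([[.91,.345,.23],[.335,-.939,.082],[.244,.002,-.97]]);tg=np.array([.5591,-.2906,.0071])
xs=az(200.1);m=Rg.T@(np.array([.5627,-.2849,.024])-tg);print('mid in tool',m*1e3)
xst=Rg.T@xs;print('xs in tool',xst)
m[1]=0;f=m-.03*xst;print('foot in tool',f*1e3)
np.save('foot.npy',f)
el=np.degrees(np.arctan2(-(xst[2]),abs(xst[0])));print('pitch',el)
ze=zt(-97.1,el);Re=Rt(-7.1,ze);np.save('Re.npy',Re);print('xs end',Re@xst)
pe=np.array([.5624,-.0284,.0046])-Re@f;print('pe',pe)
s=bot.read_state();q=np.array(s['qpos']);p0=s['tcp_pos'];R0=Ro.from_matrix(s['eef_rot'])
rel=(R0.inv()*Ro.from_matrix(Re)).as_rotvec();print('relrot',np.degrees(rel),np.degrees(np.linalg.norm(rel)))
p1=pe+[0,0,.15]
for k in range(1,17):
    q,e1,e2=IK(p0+(p1-p0)*k/16,(R0*Ro.from_rotvec(rel*k/16)).as_matrix(),q)
    if k%4==0 or e1>1e-4: print(k,q.round(),e1,e2)
q,e1,e2=IK(pe,Re,q);print(q.round(),e1,e2)
```

```text
mid in tool [  9.3091  -4.0765 -15.0976]
xs in tool [-0.96970177 -0.00129106 -0.24417177]
foot in tool [38.40015301  0.03873191 -7.77244681]
pitch 14.133316301413819
xs end [-1.28116380e-03  1.59577387e-04  9.99970685e-01]
pe [ 0.56027101 -0.0451792   0.03993992]
relrot [-35.20667219 -79.98532299 -59.38944518] 105.66109908433329
4 [-14.  39.  47. 106. -24.  42. -14.] 1.5485975993838326e-09 6.053125445552525e-07
8 [-35.  52.  57. 102. -11.  49. -24.] 7.79515554584117e-10 3.0833419088931986e-07
12 [-48.  66.  61.  97.  -0.  57. -27.] 5.616216696179811e-10 2.1161075180262298e-07
16 [-58.  78.  60.  92.  10.  65. -26.] 4.1061532701457117e-10 1.5087078185947478e-07
[-56.  90.  55.  87.   4.  63. -33.] 2.1166843109544198e-09 4.219901131756724e-07
```

Run:
```python
from fkik import *
from h import *
t=grab('top')
for n,uv,z in [('petri',(188,199),.047),('dropbase',(150,165),.0),('droptip',(175,138),.14),('droptip2',(168,150),.12),('tip3',(133,160),.1),('jar',(389,151),.05),('wash',(470,170),.1),('slidebox',(230,145),.034)]: print(n,ray(t,[uv],z)[0].round(3))
f=np.load('foot.npy')
ze=zt(82.9,14.1);Re=Rt(172.9,ze);pe=np.array([.5624,-.0284,.0046])-Re@f
rng=np.random.default_rng(0)
S=set()
for i in range(40):
    q,e1,e2=IK(pe+[0,0,.03],Re,rng.uniform(LO,HI))
    if e1<1e-4 and e2<.1:S.add(tuple(q.round(-1)))
print(S)
```

```text
petri [0.613 0.284 0.047]
dropbase [0.709 0.4   0.   ]
droptip [0.738 0.294 0.14 ]
droptip2 [0.715 0.315 0.12 ]
tip3 [0.694 0.403 0.1  ]
jar [ 0.748 -0.216  0.05 ]
wash [ 0.691 -0.404  0.1  ]
slidebox [0.757 0.188 0.034]
{(np.float64(70.0), np.float64(90.0), np.float64(-70.0), np.float64(90.0), np.float64(0.0), np.float64(50.0), np.float64(-160.0)), (np.float64(50.0), np.float64(80.0), np.float64(-30.0), np.float64(90.0), np.float64(-40.0), np.float64(60.0), np.float64(-120.0)), (np.float64(70.0), np.float64(90.0), np.float64(-70.0), np.float64(90.0), np.float64(10.0), np.float64(50.0), np.float64(-170.0)), (np.float64(30.0), np.float64(70.0), np.float64(-0.0), np.float64(90.0), np.float64(-60.0), np.float64(80.0), np.float64(-100.0)), (np.float64(60.0), np.float64(80.0), np.float64(-40.0), np.float64(90.0), np.float64(-30.0), np.float64(60.0), np.float64(-130.0)), (np.float64(40.0), np.float64(70.0), np.float64(-20.0), np.float64(90.0), np.float64(-50.0), np.float64(70.0), np.float64(-110.0)), (np.float64(50.0), np.float64(80.0), np.float64(-30.0), np.float64(90.0), np.float64(-40.0), np.float64(60.0), np.float64(-130.0)), (np.float64(40.0), np.float64(70.0), np.float64(-10.0), np.float64(90.0), np.float64(-60.0), np.float64(80.0), np.float64(-110.0)), (np.float64(40.0), np.float64(70.0), np.float64(-10.0), np.float64(90.0), np.float64(-60.0), np.float64(70.0), np.float64(-110.0)), (np.float64(50.0), np.float64(70.0), np.float64(-30.0), np.float64(90.0), np.float64(-40.0), np.float64(60.0), np.float64(-120.0)), (np.float64(50.0), np.float64(80.0), np.float64(-40.0), np.float64(90.0), np.float64(-30.0), np.float64(60.0), np.float64(-130.0)), (np.float64(70.0), np.float64(90.0), np.float64(-70.0), np.float64(90.0), np.float64(10.0), np.float64(50.0), np.float64(-160.0))}
```

Run:
```python
from fkik import *
f=np.load('foot.npy')
ze=zt(82.9,14.1);Re=Rt(172.9,ze);np.save('Re.npy',Re);pe=np.array([.5624,-.0284,.0046])-Re@f;print(pe,Re)
s=bot.read_state();p0=s['tcp_pos'];R0=Ro.from_matrix(s['eef_rot']);q00=np.array(s['qpos'])
def sim(wps):
    q=q00;p,R=p0,R0
    for p1,R1,n in wps:
        p1=np.array(p1);rel=(R.inv()*Ro.from_matrix(R1)).as_rotvec();print('rot',np.degrees(rel).round(1),np.degrees(np.linalg.norm(rel)).round(1))
        for k in range(1,n+1):
            q,e1,e2=IK(p+(p1-p)*k/n,(R*Ro.from_rotvec(rel*k/n)).as_matrix(),q)
            if k%4==0 or e1>1e-4: print(k,q.round(),round(e1,4),round(e2,2))
        p,R=p1,Ro.from_matrix(R1)
print('direct');sim([(pe+[0,0,.15],Re,16),(pe,Re,4)])
print('via');sim([([.52,-.25,.25],Rt(240,[0,0,-1]),8),(pe+[-.02,-.08,.18],Re,12),(pe,Re,4)])
```

```text
[ 0.56452645 -0.01164119  0.03994975] [[-0.03011118 -0.99233194  0.11987761]
 [-0.24174696  0.12360148  0.96243498]
 [-0.96987202  0.         -0.24361501]]
direct
rot [ 64.6 -54.2 107.8] 136.9
4 [  9.  44.  38.  92. -40.  72. -33.] 0.0 0.0
8 [ 11.  53.  37.  83. -47.  94. -60.] 0.0 0.0
12 [ 13.  60.  35.  86. -59. 105. -83.] 0.0 0.0
16 [  31.   59.    1.   98.  -63.   87. -111.] 0.0 0.0
rot [0. 0. 0.] 0.0
4 [  32.   73.   -1.   93.  -63.   81. -103.] 0.0 0.0
via
rot [ -6.1 -13.2  50. ] 52.0
4 [ -0.  35.  45. 104. -40.  51. -31.] 0.0 0.0
8 [-10.  40.  57.  99. -37.  63. -61.] 0.0 0.0
rot [ 44.1 -66.5  56.6] 97.8
4 [  3.  48.  51.  86. -45.  91. -77.] 0.0 0.0
8 [ 13.  57.  44.  84. -57. 108. -91.] 0.0 0.0
12 [  29.   59.   16.   93.  -63.  102. -109.] 0.0 0.0
rot [0. 0. 0.] 0.0
4 [  32.   73.   -1.   93.  -63.   81. -103.] 0.0 0.0
```

Run:
```python
from fkik import *
Re=np.load('Re.npy')
s=bot.read_state();q=np.array(s['qpos']);R=Ro.from_matrix(s['eef_rot']);p1=np.array([.535,-.13,.24])
plan(p1,Re)
q,e1,e2=IK(p1,R.as_matrix(),q);print(q.round(),e1,e2)
rel=(R.inv()*Ro.from_matrix(Re)).as_rotvec()
for k in range(1,18):
    q,e1,e2=IK(p1,(R*Ro.from_rotvec(rel*k/17)).as_matrix(),q)
    if k%4==0 or e1>1e-4: print(k,q.round(),round(e1,4),round(e2,2))
```

```text
shift mm [  88.9 -157.7  -23.5] n 7 row [ 0.423 -0.751 -0.112]
rot deg [ 64.6 -54.2 107.8] m 17 row [ 0.0211 -0.0177  0.0352]
[ -9.  26.  35. 114. -39.  40. -18.] 7.889238090817635e-09 2.5841391726109057e-06
4 [ -3.  37.  39.  97. -39.  70. -41.] 0.0 0.0
8 [  7.  48.  38.  86. -45.  93. -61.] 0.0 0.0
12 [ 15.  56.  37.  82. -54. 109. -80.] 0.0 0.0
16 [  23.   60.   31.   88.  -63.  113. -101.] 0.0 0.0
```

```bash
python3 -m jog '[[[0.42,-0.75,-0.11],[0,0,0],-1],[[0.42,-0.75,-0.11],[0,0,0],-1],[[0.42,-0.75,-0.11],[0,0,0],-1],[[0.42,-0.75,-0.11],[0,0,0],-1],[[0.42,-0.75,-0.11],[0,0,0],-1]]' >/dev/null
python3 -m jog '[[[0.42,-0.75,-0.11],[0,0,0],-1],[[0.42,-0.75,-0.11],[0,0,0],-1],[[0.42,-0.75,0],[0.021,-0.0177,0.035],-1],[[0.42,-0.75,0],[0.021,-0.0177,0.035],-1],[[0.2,-0.6,0],[0.021,-0.0177,0.035],-1]]'
python3 -m jog '[[[0,0,0],[0.021,-0.0177,0.035],-1],[[0,0,0],[0.021,-0.0177,0.035],-1],[[0,0,0],[0.021,-0.0177,0.035],-1],[[0,0,0],[0.021,-0.0177,0.035],-1],[[0,0,0],[0.021,-0.0177,0.035],-1]]'
python3 - <<'E'
from fkik import *
Re=np.load('Re.npy');f=np.load('foot.npy')
pe=np.array([.5624,-.0284,.0046])-Re@f
s=bot.read_state();q=np.array(s['qpos']);R=Ro.from_matrix(s['eef_rot']);p=s['tcp_pos'];print(q.round(),p)
p1=pe+[0,0,.15];plan(p1,Re)
rel=(R.inv()*Ro.from_matrix(Re)).as_rotvec()
for k in range(1,11):
    q,e1,e2=IK(p,(R*Ro.from_rotvec(rel*k/10)).as_matrix(),q)
    if k%3==1 or e1>1e-4: print(k,q.round(),round(e1,4),round(e2,2))
E
```

```text
t: 9.9
tcp_pos: [0.5476, -0.0587, 0.2488]
eef_rot: [[0.999, 0.05, 0.021], [0.044, -0.968, 0.247], [0.033, -0.245, -0.969]]
wrist_force: [-0.3, 0.1, -3.3]
finger_gap: 0.649
t: 10.4
tcp_pos: [0.5478, -0.0618, 0.2481]
eef_rot: [[0.846, -0.506, -0.166], [-0.33, -0.743, 0.582], [-0.418, -0.438, -0.796]]
wrist_force: [-0.3, 0.4, -2.9]
finger_gap: 0.649
[  0.  46.  39.  89. -48.  92. -65.] [ 0.54779573 -0.06180317  0.24809433]
shift mm [ 21.9 -20.3  72.7] n 3 row [ 0.244 -0.225  0.808]
rot deg [ 34.4 -28.5  57. ] m 9 row [ 0.0213 -0.0176  0.0352]
1 [  2.  48.  39.  88. -50.  96. -69.] 0.0 0.0
4 [  8.  53.  37.  87. -56. 105. -81.] 0.0 0.0
7 [ 13.  57.  35.  90. -63. 110. -93.] 0.0 0.0
10 [  29.   55.   12.   96.  -63.   98. -112.] 0.0 0.0
```

```bash
python3 -m jog '[[[0.02,0,0.1],[0.0213,-0.0176,0.0352],-1],[[0.02,0,0.1],[0.0213,-0.0176,0.0352],-1],[[0.02,0,0.1],[0.0213,-0.0176,0.0352],-1],[[0.02,0,0.1],[0.0213,-0.0176,0.0352],-1],[[0.02,0,0.1],[0.0213,-0.0176,0.0352],-1]]'
python3 -m jog '[[[0,0,0],[0.0213,-0.0176,0.0352],-1],[[0,0,0],[0.0213,-0.0176,0.0352],-1],[[0,0,0],[0.0213,-0.0176,0.0352],-1],[[0,0,0],[0.0213,-0.0176,0.0352],-1],[[0,0,0],[0,0,0],-1]]'
python3 - <<'E'
from fkik import *
Re=np.load('Re.npy');f=np.load('foot.npy')
pe=np.array([.5624,-.0284,.0046])-Re@f
s=bot.read_state();q=np.array(s['qpos']);print(q.round())
plan(pe+[0,0,.06],Re)
E
```

```text
t: 10.9
tcp_pos: [0.5475, -0.0528, 0.2355]
eef_rot: [[0.398, -0.912, -0.098], [-0.416, -0.275, 0.867], [-0.818, -0.305, -0.488]]
wrist_force: [0.2, 0.6, -2.9]
finger_gap: 0.65
t: 11.4
tcp_pos: [0.5457, -0.0548, 0.2361]
eef_rot: [[-0.031, -0.992, 0.125], [-0.239, 0.128, 0.962], [-0.97, -0.0, -0.241]]
wrist_force: [-0.3, -0.7, -2.3]
finger_gap: 0.647
[  30.   55.   10.   97.  -63.   96. -111.]
shift mm [121.2 -13.1  76.8] n 5 row [ 0.808 -0.087  0.512]
rot deg [-0.3  0.1 -0.1] m 1 row [-0.0015  0.0007 -0.0004]
```

```bash
python3 -m jog '[[[0.8,-0.09,0.51],[0,0,0],-1],[[0.8,-0.09,0.51],[0,0,0],-1],[[0.8,-0.09,0.51],[0,0,0],-1],[[0.8,-0.09,0.51],[0,0,0],-1],[[0.8,-0.09,0.51],[0,0,0],-1]]' >/dev/null
python3 -m jog '[[[0,0,0],[0,0,0],-1],[[0,0,0],[0,0,0],-1]]'
python3 - <<'E'
from fkik import *
from h import *
Re=np.load('Re.npy');f=np.load('foot.npy')
pe=np.array([.5624,-.0284,.0046])-Re@f
plan(pe+[0,0,.06],Re);plan(pe,Re)
s=bot.read_state();print(s['tcp_pos']+np.array(s['eef_rot'])@f)
a=grab('scene')['frame'];b=grab('wrist')['frame'];c=grab('top')['frame']
R=lambda x,w,h:cv2.resize(x,(w,h),interpolation=cv2.INTER_CUBIC)
im=np.zeros((600,800,3),np.uint8)
im[:300,:400]=R(a[180:330,220:420],400,300);im[:300,400:]=R(b,400,300);im[300:,:400]=R(c[180:255,265:365],400,300)
im[300:,400:]=R(a[120:360,160:480],400,300)
cv2.imwrite('pics/m5.png',np.clip(im[:,:,::-1].astype(int)*2,0,255).astype(np.uint8))
E
```

```text
t: 12.1
tcp_pos: [0.567, -0.01, 0.1023]
eef_rot: [[-0.024, -0.993, 0.118], [-0.245, 0.12, 0.962], [-0.969, -0.006, -0.246]]
wrist_force: [-0.1, -0.2, -1.8]
finger_gap: 0.648
shift mm [ 2.7  2.2 -1.3] n 1 row [ 0.091  0.074 -0.044]
rot deg [ 0.1 -0.1  0.4] m 1 row [ 0.0006 -0.0007  0.002 ]
shift mm [60.9  2.6 13.4] n 3 row [0.677 0.029 0.149]
rot deg [ 0.1 -0.1  0.4] m 1 row [ 0.0006 -0.0007  0.002 ]
[ 0.56508252 -0.02683953  0.06698719]
```

View pics/m5.png

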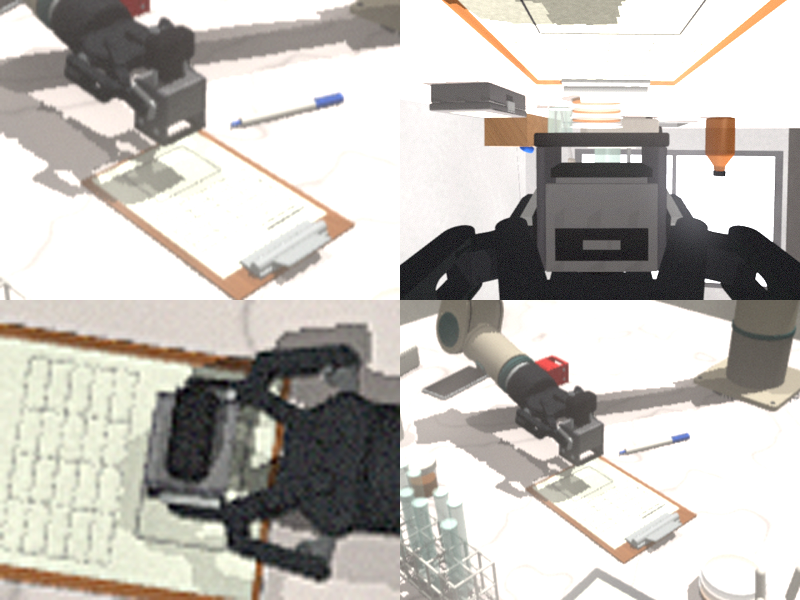

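Run:
```python
from fkik import *
from h import *
f=np.load('foot.npy')
s=bot.read_state();F=s['tcp_pos']+np.array(s['eef_rot'])@f
d=grab('top')
g=cv2.cvtColor(d['frame'],cv2.COLOR_RGB2GRAY)
m=(g<26).astype(np.uint8);m[:195]=0;m[232:]=0;m[:,:300]=0;m[:,324:]=0
n,l,st,c=cv2.connectedComponentsWithStats(m);k=1+np.argmax(st[1:,4]);print(st[k],c[k])
r=cv2.minAreaRect(np.argwhere(l==k)[:,::-1].astype(np.float32));w=ray(d,cv2.boxPoints(r),F[2]+.11)
print(w[:,:2].round(4),np.linalg.norm(w[0]-w[1]),np.linalg.norm(w[1]-w[2]));print(w.mean(0),'model',F)
# wrist view: foot bottom edge corners
dw=grab('wrist')
K=np.array(dw['K']);Rw=np.array(dw['orientation'])
xst=np.array([-.9697,-.0013,-.2442]);R=np.array(s['eef_rot']);zs=R@np.cross(xst,[0,1,0])
print('zs',zs)
for sy in(-.029,.029):
    P=F+R@np.array([0,sy,0])+zs*.024
    v=Rw.T@(P-dw['position']);print('pred px',K[0,2]+K[0,0]*v[0]/-v[2],K[1,2]-K[1,1]*v[1]/-v[2])
```

```text
[307 199  17  26 239] [312.89539749 212.        ]
[[ 0.5441 -0.0062]
 [ 0.6012 -0.0227]
 [ 0.5933 -0.0495]
 [ 0.5363 -0.033 ]] 0.05936799943520881 0.028016236957847947
[ 0.56872331 -0.02785253  0.178354  ] model [ 0.56567417 -0.02787332  0.068354  ]
zs [-0.12196326 -0.99250614  0.00287263]
pred px 208.61494101540498 208.3308080088284
pred px 429.5750550915477 208.27292793168056
```

Run:
```python
from fkik import *
Re=np.load('Re.npy');f=np.load('foot.npy')
np.save('pe.npy',np.array([.561,-.0284,.0046])-Re@f)
plan(np.load('pe.npy')+[0,0,.005],Re)
```

```text
shift mm [57.2  4.7 13.3] n 2 row [0.954 0.078 0.222]
rot deg [-0.  -0.2  0.4] m 1 row [-0.0002 -0.001   0.0024]
```

```bash
python3 -m jog '[[[0.48,0.04,0.11],[0,0,0],-1],[[0.48,0.04,0.11],[0,0,0],-1],[[0.48,0.04,0.11],[0,-0.001,0.002],-1],[[0.48,0.04,0.11],[0,0,0],-1],[[0,0,0],[0,0,0],-1]]'
python3 -m jog '[[[0,0,0],[0,0,0],-1]]'
python3 - <<'E'
from fkik import *
plan(np.load('pe.npy'),np.load('Re.npy'))
E
```

```text
t: 12.85
tcp_pos: [0.5616, -0.0108, 0.0416]
eef_rot: [[-0.033, -0.992, 0.12], [-0.238, 0.125, 0.963], [-0.971, 0.003, -0.24]]
wrist_force: [0.2, -0.3, -2.9]
finger_gap: 0.648
t: 12.95
tcp_pos: [0.562, -0.011, 0.0427]
eef_rot: [[-0.032, -0.992, 0.12], [-0.24, 0.124, 0.963], [-0.97, 0.002, -0.242]]
wrist_force: [-0.3, -0.1, -2.1]
finger_gap: 0.651
shift mm [ 2.8 -1.2  0.2] n 1 row [ 0.092 -0.039  0.007]
rot deg [-0.   0.1 -0.1] m 1 row [-0.      0.0005 -0.0007]
```

```bash
python3 -m jog '[[[0.03,-0.02,0.01],[0,0,0],-1],[[0.03,-0.02,0.01],[0,0,0],-1],[[0,0,0],[0,0,0],-1]]'
python3 -m jog '[[[0.035,0,0.009],[0,0,0],-1],[[0,0,0],[0,0,0],-1]]'
python3 -m jog '[[[0.035,0,0.009],[0,0,0],-1],[[0,0,0],[0,0,0],-1]]'
```

```text
t: 13.25
tcp_pos: [0.5638, -0.0111, 0.0419]
eef_rot: [[-0.03, -0.992, 0.12], [-0.241, 0.124, 0.963], [-0.97, 0.0, -0.243]]
wrist_force: [0.6, 0.1, -2.8]
finger_gap: 0.652
t: 13.45
tcp_pos: [0.5636, -0.0111, 0.0407]
eef_rot: [[-0.031, -0.992, 0.12], [-0.24, 0.124, 0.963], [-0.97, 0.001, -0.242]]
wrist_force: [0.5, -0.5, -2.3]
finger_gap: 0.653
t: 13.65
tcp_pos: [0.5637, -0.011, 0.0407]
eef_rot: [[-0.03, -0.992, 0.12], [-0.238, 0.124, 0.963], [-0.971, 0.0, -0.24]]
wrist_force: [-0.0, -2.9, 4.8]
finger_gap: 0.648
```

```bash
python3 -m jog '[[[0,0,0],[0,0,0],1],[[0,0,0],[0,0,0],1],[[0,0,0],[0,0,0],1],[[0,0,0],[0,0,0],1],[[0,0,0],[0,0,0],1]]'
python3 - <<'E'
from h import *
a=grab('scene')['frame'];b=grab('wrist')['frame'];c=grab('top')['frame']
R=lambda x,w,h:cv2.resize(x,(w,h),interpolation=cv2.INTER_CUBIC)
im=np.zeros((600,800,3),np.uint8)
im[:300,:400]=R(a[180:330,220:420],400,300);im[:300,400:]=R(b,400,300);im[300:,:400]=R(c[180:255,265:365],400,300)
cv2.imwrite('pics/m6.png',np.clip(im[:,:,::-1].astype(int)*2,0,255).astype(np.uint8))
E
```

```text
t: 14.15
tcp_pos: [0.5636, -0.011, 0.0395]
eef_rot: [[-0.031, -0.992, 0.12], [-0.24, 0.124, 0.963], [-0.97, 0.001, -0.242]]
wrist_force: [0.2, 0.2, -0.2]
finger_gap: 0.999
```

View pics/m6.png

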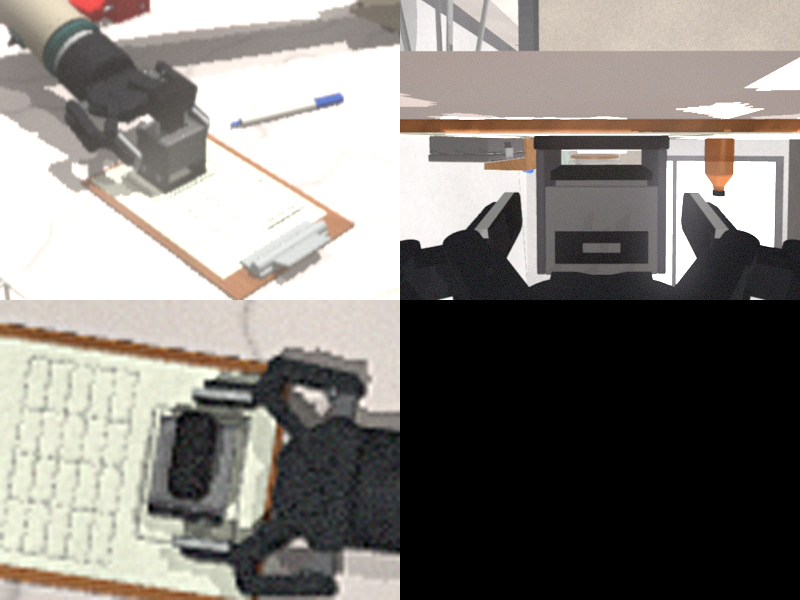

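The stamp stands upright, let go, with its handle centred at about (314,219) in the top view. I check its place in the box numerically.

Run:
```python
from fkik import *
from h import *
d=grab('top')
g=cv2.cvtColor(d['frame'],cv2.COLOR_RGB2GRAY)
m=(g<26).astype(np.uint8);m[:195]=0;m[240:]=0;m[:,:300]=0;m[:,322:]=0
n,l,st,c=cv2.connectedComponentsWithStats(m);k=l[218,313];print(st[k],c[k])
r=cv2.minAreaRect(np.argwhere(l==k)[:,::-1].astype(np.float32));w=ray(d,cv2.boxPoints(r),.1146)
print(w[:,:2].round(4),np.linalg.norm(w[0]-w[1]),np.linalg.norm(w[1]-w[2]));print('handle',w.mean(0))
f=np.load('foot.npy');s=bot.read_state();print('model foot',s['tcp_pos']+np.array(s['eef_rot'])@f)
K=np.array(d['K']);Rw=np.array(d['orientation'])
for px in [(148,408),(150,510)]: print(ray(d,[(265+px[0]/4,180+px[1]/4)],.0646))
p=s['tcp_pos'];z=np.array(s['eef_rot'])[:,2]
q=np.array(s['qpos']);
# retreat then tool-down over handle
r=IK(p-.12*z+[0,0,.0],np.array(s['eef_rot']),q);print(r)
hp=np.array([.561,-.0284,.13])
for yang in (172.9,82.9,-7.1,262.9):
  r=IK(hp+[0,0,.06],Rt(yang,[0,0,-1]),r[0]);print(yang,r[0].round(),r[1:])
```

```text
[307 208  13  22 200] [312.685 218.335]
[[ 0.5386 -0.0125]
 [ 0.5889 -0.0195]
 [ 0.5855 -0.0432]
 [ 0.5353 -0.036 ]] 0.050735174594601556 0.02386329331650055
handle [ 0.56207085 -0.02779079  0.1146    ]
model foot [ 0.56143293 -0.02773759  0.00415207]
[[ 0.41365182 -0.00549733  0.0646    ]]
[[ 0.35262481 -0.0082584   0.0646    ]]
(array([  38.63795536,   72.64877841,    2.61661898,   83.84758564,
        -56.09158538,   91.02084152, -108.46756442]), np.float64(3.3528306850583695e-09), np.float64(8.7650676645736e-07))
172.9 [ -28.   39.   46.  105.  -35.   51. -153.] (np.float64(1.7423337002835835e-08), np.float64(5.968021083546186e-06))
82.9 [ -25.   49.   75.  118.  -63.   72. -168.] (np.float64(0.11670170653910769), np.float64(29.96464946799349))
-7.1 [  23.   74.   75.  141.  -63.  113. -168.] (np.float64(0.2559652255692879), np.float64(63.61605140441182))
262.9 [  75.  121.   34.  141.  -63.  113. -168.] (np.float64(0.3772905502735341), np.float64(94.91855587718634))
```

```bash
python3 -m jog '[[[0,0,-0.5],[0,0,0],1],[[0,0,-1],[0,0,0],1],[[0,0,-1],[0,0,0],1],[[0,0,-1],[0,0,0],1],[[0,0,-1],[0,0,0],1]]'
python3 -m jog '[[[-1,0,0],[0,0,0],-1],[[-1,0,0],[0,0,0],-1],[[-1,0,0],[0,0,0],-1],[[-1,0,0],[0,0,0],-1],[[-1,0,0],[0,0,0],-1]]'
python3 - <<'E'
from fkik import *
s=bot.read_state();print(s['qpos'].round())
plan([.562,-.028,.16],Rt(172.4,[0,0,-1]))
R=Rt(172.4,[0,0,-1]);print('after rot, shift mm',(R.T@(np.array([.562,-.028,.16])-s['tcp_pos'])*1e3).round(1))
E
```

```text
t: 14.85
tcp_pos: [0.5468, -0.1435, 0.0727]
eef_rot: [[-0.031, -0.992, 0.121], [-0.241, 0.125, 0.962], [-0.97, 0.001, -0.243]]
wrist_force: [0.4, 0.1, -0.4]
finger_gap: 1.005
t: 15.35
tcp_pos: [0.5516, -0.106, 0.2191]
eef_rot: [[-0.031, -0.992, 0.121], [-0.241, 0.125, 0.962], [-0.97, 0.001, -0.243]]
wrist_force: [0.3, -0.1, -0.4]
finger_gap: 0.146
[  37.   58.    2.   90.  -57.   94. -116.]
shift mm [38.2 -0.6 90.7] n 4 row [ 0.318 -0.005  0.755]
rot deg [ 0.3 75.9  0.3] m 9 row [0.0002 0.0469 0.0002]
after rot, shift mm [-78.7   0.   59.1]
```

```bash
python3 -m jog '[[[0,0,0],[0,0.0469,0],-1],[[0,0,0],[0,0.0469,0],-1],[[0,0,0],[0,0.0469,0],-1],[[0,0,0],[0,0.0469,0],-1],[[0,0,0],[0,0.0469,0],-1]]'>/dev/null
python3 -m jog '[[[0,0,0],[0,0.0469,0],-1],[[0,0,0],[0,0.0469,0],-1],[[0,0,0],[0,0.0469,0],-1],[[0,0,0],[0,0.0469,0],-1],[[0,0,0],[0,0,0],-1]]'
python3 -m jog '[[[-0.87,0,0],[0,0,0],-1],[[-0.87,0,0],[0,0,0],-1],[[-0.87,0,0],[0,0,0],-1],[[0,0,0],[0,0,0],-1]]'
python3 - <<'E'
from fkik import *
s=bot.read_state();print(s['qpos'].round())
plan([.562,-.028,.125],Rt(172.4,[0,0,-1]))
E
```

```text
t: 16.35
tcp_pos: [0.5538, -0.096, 0.2181]
eef_rot: [[-0.11, -0.994, -0.001], [-0.994, 0.11, 0.002], [-0.002, 0.001, -1.0]]
wrist_force: [0.7, 1.1, 0.7]
finger_gap: -0.001
t: 16.75
tcp_pos: [0.5619, -0.0236, 0.2176]
eef_rot: [[-0.12, -0.993, -0.002], [-0.993, 0.12, 0.004], [-0.004, 0.002, -1.0]]
wrist_force: [-1.0, 0.3, -0.2]
finger_gap: 0.001
[ -21.   33.   33.  103.  -23.   51. -165.]
shift mm [ 4.7 -0.8 92.5] n 4 row [ 0.039 -0.007  0.771]
rot deg [0.1 0.2 0.7] m 1 row [0.0008 0.0012 0.004 ]
```

```bash
python3 -m jog '[[[0.04,-0.007,0.77],[0,0,0],-1],[[0.04,-0.007,0.77],[0,0,0],-1],[[0.04,0,0.77],[0,0,0],-1],[[0.04,0,0.72],[0,0,0],-1],[[0,0,0],[0,0,0],-1]]'
python3 -m jog '[[[0,0,0.2],[0,0,0],-1],[[0,0,0.2],[0,0,0],-1],[[0,0,0],[0,0,0],-1]]'
python3 -m jog '[[[0,0,0.13],[0,0,0],-1],[[0,0,0.13],[0,0,0],-1],[[0,0,0],[0,0,0],-1]]'
```

```text
t: 17.25
tcp_pos: [0.5592, -0.0339, 0.1248]
eef_rot: [[-0.127, -0.992, -0.006], [-0.992, 0.127, 0.001], [0.0, 0.006, -1.0]]
wrist_force: [-0.2, -0.0, -0.0]
finger_gap: 0.004
t: 17.55
tcp_pos: [0.5617, -0.0323, 0.1151]
eef_rot: [[-0.124, -0.992, -0.0], [-0.992, 0.124, 0.0], [-0.0, 0.0, -1.0]]
wrist_force: [-0.7, 0.1, 0.5]
finger_gap: -0.001
t: 17.85
tcp_pos: [0.562, -0.0323, 0.1077]
eef_rot: [[-0.124, -0.992, 0.001], [-0.992, 0.124, 0.0], [-0.0, -0.001, -1.0]]
wrist_force: [-1.2, -1.2, 6.9]
finger_gap: -0.004
```

```bash
python3 -m jog '[[[0,0,0.13],[0,0,0],-1],[[0,0,0.1],[0,0,0],-1],[[0,0,0],[0,0,0],-1]]'
python3 -m jog '[[[0,0,0.07],[0,0,0],-1],[[0,0,0],[0,0,0],-1]]'
python3 -m jog '[[[0,0,0.05],[0,0,0],-1],[[0,0,0],[0,0,0],-1]]'
```

```text
t: 18.15
tcp_pos: [0.562, -0.0324, 0.1012]
eef_rot: [[-0.124, -0.992, 0.001], [-0.992, 0.124, 0.0], [-0.0, -0.001, -1.0]]
wrist_force: [-2.0, -0.5, 11.0]
finger_gap: 0.001
t: 18.35
tcp_pos: [0.562, -0.0323, 0.0994]
eef_rot: [[-0.124, -0.992, 0.001], [-0.992, 0.124, 0.0], [-0.0, -0.001, -1.0]]
wrist_force: [-2.0, -0.7, 11.4]
finger_gap: -0.001
t: 18.55
tcp_pos: [0.5621, -0.0324, 0.0986]
eef_rot: [[-0.124, -0.992, 0.001], [-0.992, 0.124, 0.001], [-0.001, -0.001, -1.0]]
wrist_force: [-3.9, -0.4, 15.9]
finger_gap: -0.001
```

Nearly at the stop. I press a little more until the force clearly jumps.

```bash
python3 -m jog '[[[0,0,0.03],[0,0,0],-1],[[0,0,0],[0,0,0],-1],[[0,0,0],[0,0,0],-1]]'
python3 -m jog '[[[0,0,0.03],[0,0,0],-1],[[0,0,0],[0,0,0],-1],[[0,0,0],[0,0,0],-1]]'
```

```text
t: 18.85
tcp_pos: [0.5622, -0.0324, 0.0986]
eef_rot: [[-0.124, -0.992, 0.002], [-0.992, 0.124, 0.001], [-0.001, -0.002, -1.0]]
wrist_force: [-5.5, 0.7, 22.3]
finger_gap: 0.001
t: 19.15
tcp_pos: [0.5623, -0.0325, 0.0985]
eef_rot: [[-0.124, -0.992, 0.002], [-0.992, 0.124, 0.002], [-0.002, -0.002, -1.0]]
wrist_force: [-6.0, 1.2, 29.9]
finger_gap: -0.001
```

```bash
python3 -m jog '[[[0,0,-0.2],[0,0,0],-1],[[0,0,-0.4],[0,0,0],-1],[[0,0,-1],[0,0,0],-1],[[0,0,-1],[0,0,0],-1],[[0,0,-1],[0,0,0],-1]]'
python3 -m jog '[[[0.87,0,-0.2],[0,0,0],1],[[0.87,0,0],[0,0,0],1],[[0.87,0,0],[0,0,0],1],[[0.6,0,0],[0,0,0],1],[[0,0,0],[0,0,0],1]]' >/dev/null
python3 -m jog '[[[0,0,0],[0,-0.0469,0],1],[[0,0,0],[0,-0.0469,0],1],[[0,0,0],[0,-0.0469,0],1],[[0,0,0],[0,-0.0469,0],1],[[0,0,0],[0,-0.0469,0],1]]'>/dev/null
python3 -m jog '[[[0,0,0],[0,-0.0469,0],1],[[0,0,0],[0,-0.0469,0],1],[[0,0,0],[0,-0.0469,0],1],[[0,0,0],[0,-0.0469,0],1],[[0,0,0],[0,0,0],1]]'
python3 - <<'E'
from fkik import *
from h import *
d=grab('top','t7.png')
g=cv2.cvtColor(d['frame'],cv2.COLOR_RGB2GRAY)
m=(g<26).astype(np.uint8);m[:195]=0;m[240:]=0;m[:,:300]=0;m[:,322:]=0
n,l,st,c=cv2.connectedComponentsWithStats(m);k=l[218,313];print(st[k],c[k])
r=cv2.minAreaRect(np.argwhere(l==k)[:,::-1].astype(np.float32));w=ray(d,cv2.boxPoints(r),.1146)
print(np.linalg.norm(w[0]-w[1]),np.linalg.norm(w[1]-w[2]),'handle',w.mean(0),np.degrees(np.arctan2(*(w[1]-w[0])[[1,0]])))
Re=np.load('Re.npy')
plan([.5445,-.1435,.0727],Re)
print(bot.read_state()['qpos'].round())
E
```

```text
t: 19.65
tcp_pos: [0.5614, -0.0319, 0.2039]
eef_rot: [[-0.124, -0.992, -0.001], [-0.992, 0.124, 0.0], [-0.0, 0.001, -1.0]]
wrist_force: [0.2, 0.5, -1.0]
finger_gap: 0.003
t: 21.15
tcp_pos: [0.5477, -0.128, 0.2024]
eef_rot: [[-0.041, -0.992, 0.12], [-0.234, 0.126, 0.964], [-0.971, 0.012, -0.237]]
wrist_force: [-0.9, 0.4, -1.7]
finger_gap: 1.001
[307 208  13  22 187] [312.71657754 218.55080214]
0.0503280465292097 0.02385041120341274 handle [ 0.56191669 -0.02763727  0.1146    ] -7.2725864677069465
shift mm [132.9   1.4  15.9] n 5 row [0.886 0.009 0.106]
rot deg [ 0.   0.2 -0.4] m 1 row [ 0.0002  0.0009 -0.0022]
[  39.   60.    2.   88.  -56.   95. -116.]
```

```bash
python3 -m jog '[[[0.88,0.01,0.1],[0,0,-0.002],1],[[0.88,0.01,0.1],[0,0,0],1],[[0.88,0.01,0.1],[0,0,0],1],[[0.88,0.01,0.1],[0,0,0],1],[[0.88,0,0.1],[0,0,0],1]]' >/dev/null
python3 -m jog '[[[0,0,0],[0,0,0],1]]'
python3 - <<'E'
from fkik import *
plan([.5636,-.011,.0415],np.load('Re.npy'))
E
```

```text
t: 21.8
tcp_pos: [0.5471, -0.1437, 0.0766]
eef_rot: [[-0.025, -0.993, 0.117], [-0.244, 0.12, 0.962], [-0.969, -0.005, -0.246]]
wrist_force: [0.2, -0.0, -0.0]
finger_gap: 0.996
shift mm [  1.1  -0.3 138.3] n 5 row [ 0.008 -0.002  0.922]
rot deg [ 0.1 -0.1  0.3] m 1 row [ 0.0008 -0.0006  0.0017]
```

```bash
python3 -m jog '[[[0.01,0,0.77],[0,0,0.002],1],[[0.01,0,0.77],[0,0,0],1],[[0.01,0,0.77],[0,0,0],1],[[0.01,0,0.77],[0,0,0],1],[[0,0,0.77],[0,0,0],1]]' >/dev/null
python3 -m jog '[[[0,0,0.76],[0,0,0],1],[[0,0,0],[0,0,0],1]]'
python3 -m jog '[[[0,0,0],[0,0,0],-1],[[0,0,0],[0,0,0],-1],[[0,0,0],[0,0,0],-1],[[0,0,0],[0,0,0],-1],[[0,0,0],[0,0,0],-1]]'
python3 -m jog '[[[0,0,0],[0,0,0],-1],[[0,0,0],[0,0,0],-1],[[0,0,0],[0,0,0],-1]]'
python3 - <<'E'
from fkik import *
s=bot.read_state();f=np.load('foot.npy');print('model foot',s['tcp_pos']+np.array(s['eef_rot'])@f, s['qpos'].round())
E
```

```text
t: 22.5
tcp_pos: [0.5644, -0.0077, 0.0463]
eef_rot: [[-0.026, -0.993, 0.115], [-0.239, 0.118, 0.964], [-0.971, -0.003, -0.24]]
wrist_force: [-0.8, 1.3, 0.3]
finger_gap: 1.002
t: 23.0
tcp_pos: [0.5641, -0.0133, 0.0435]
eef_rot: [[-0.029, -0.992, 0.122], [-0.24, 0.126, 0.963], [-0.97, -0.001, -0.242]]
wrist_force: [0.6, -5.4, 6.0]
finger_gap: 0.649
t: 23.3
tcp_pos: [0.5641, -0.0133, 0.0436]
eef_rot: [[-0.029, -0.992, 0.122], [-0.24, 0.126, 0.963], [-0.97, -0.001, -0.241]]
wrist_force: [0.2, -3.9, 6.3]
finger_gap: 0.646
model foot [ 0.56193608 -0.02996898  0.00817452] [  34.   73.   -5.   93.  -61.   79. -105.]
```

```bash
python3 -m jog '[[[-0.1,0,-0.025],[0,0,0],-1],[[-0.4,0,-0.1],[0,0,0],-1],[[-0.9,0,-0.22],[0,0,0],-1],[[-0.9,0,-0.22],[0,0,0],-1],[[0,0,0],[0,0,0],-1]]'
python3 - <<'E'
from fkik import *
from h import *
Re=np.load('Re.npy');s=bot.read_state();R=np.array(s['eef_rot'])
off=np.array([.562,-.028,.0046])-np.array([.5641,-.0133,.0436])
q=np.array(s['qpos'])
pt=np.array([.545,-.185,0])-off;np.save('pt.npy',pt);print(pt)
r=IK(pt+[0,0,.05],Re,q);print(r);print(IK(pt,Re,r[0]))
plan(pt+[0,0,.06],Re)
c=grab('top')['frame'];a=grab('scene')['frame']
im=np.hstack([cv2.resize(c[180:255,265:365],(400,300)),cv2.resize(a[180:330,220:420],(400,300))])
cv2.imwrite('pics/m8.png',np.clip(im[:,:,::-1].astype(int)*2,0,255).astype(np.uint8))
E
```

```text
t: 23.8
tcp_pos: [0.5644, -0.0119, 0.1169]
eef_rot: [[-0.027, -0.992, 0.121], [-0.241, 0.124, 0.962], [-0.97, -0.004, -0.243]]
wrist_force: [-0.6, -0.1, -2.6]
finger_gap: 0.65
[ 0.5471 -0.1703  0.039 ]
(array([ 4.28220173e+01,  7.19409385e+01,  7.93174070e-02,  7.93073387e+01,
       -5.20820541e+01,  9.34324597e+01, -1.12980791e+02]), np.float64(5.59899508720145e-09), np.float64(1.3970915513219156e-06))
(array([ 4.28364372e+01,  7.65791187e+01,  5.22617811e-02,  7.67477774e+01,
       -5.19897855e+01,  9.21372327e+01, -1.11352941e+02]), np.float64(7.769091278153094e-10), np.float64(1.395766221745751e-07))
shift mm [  56.1   -2.3 -150.2] n 6 row [ 0.312 -0.013 -0.834]
rot deg [-0.1  0.   0.2] m 1 row [-0.0003  0.0002  0.0011]
```

View pics/m8.png

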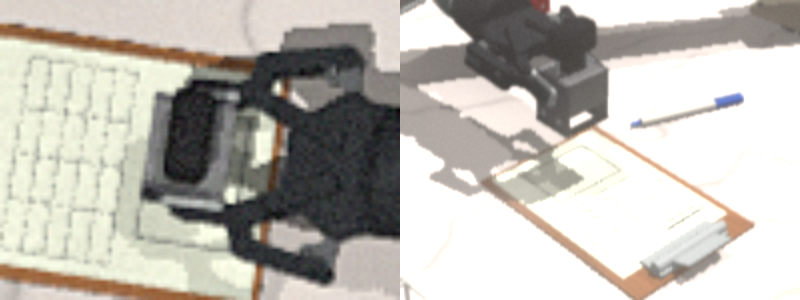

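The stamp is lifted. The paper is in shadow, so I look for the mark once the stamp is out of the way.

```bash
python3 -m jog '[[[0,0,-0.83],[0,0,0],-1],[[0,0,-0.83],[0,0,0],-1],[[0.2,0,-0.83],[0,0,0],-1],[[0.45,0,-0.83],[0,0,0],-1],[[0.6,0,-0.83],[0,0,0],-1]]' >/dev/null
python3 -m jog '[[[0.6,0,-0.83],[0,0,0],-1],[[0,0,0],[0,0,0],-1]]'
python3 - <<'E'
from fkik import *
from h import *
plan(np.load('pt.npy')+[0,0,.006],np.load('Re.npy'))
c=grab('top')['frame'];a=grab('scene')['frame']
im=np.hstack([cv2.resize(c[180:255,265:365],(400,300),interpolation=cv2.INTER_CUBIC),cv2.resize(a[200:350,230:430],(400,300),interpolation=cv2.INTER_CUBIC)])
cv2.imwrite('pics/m9.png',np.clip(im[:,:,::-1].astype(int)*2,0,255).astype(np.uint8))
E
```

```text
t: 24.6
tcp_pos: [0.5416, -0.1734, 0.091]
eef_rot: [[-0.037, -0.992, 0.123], [-0.244, 0.129, 0.961], [-0.969, 0.006, -0.247]]
wrist_force: [1.0, -0.2, -2.7]
finger_gap: 0.647
shift mm [43.6 -5.3 15. ] n 2 row [ 0.727 -0.088  0.25 ]
rot deg [-0.2 -0.2 -0.4] m 1 row [-0.0012 -0.0012 -0.0021]
```

View pics/m9.png

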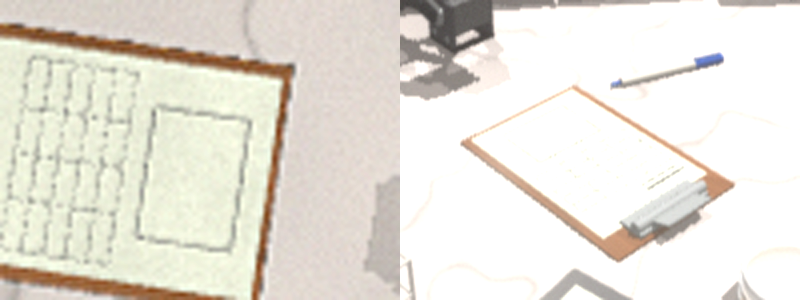

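No mark shows in the box at (195,180) in the left crop, although the force and height said full stroke. I compare the pixels with the first picture.

Run:
```python
from h import *
a=cv2.imread('pics/top0.png')[:,:,::-1].astype(float);b=grab('top')['frame'].astype(float)
for n,sl in [('box',(slice(214,236),slice(306,321))),('paper left',(slice(212,240),slice(270,290)))]:
    print(n,a[sl].mean((0,1)),b[sl].mean((0,1)),a[sl].std((0,1)),b[sl].std((0,1)))
D=np.abs(a-b).max(2)[205:245,296:330];print('max diff',D.max(),(D>15).sum())
```

```text
box [111.70909091 113.22727273 103.00909091] [119.62121212 121.32121212 110.34242424] [1.97719784 1.95087746 1.88372031] [2.00427688 1.93840884 1.96044681]
paper left [106.14821429 107.6875      98.15892857] [113.775      115.32678571 105.19821429] [7.96787055 8.19454441 6.90249119] [8.5785915  8.83976388 7.40354623]
max diff 14.0 0
```

The scene draws no ink, with no pixel change in the box. The press itself was complete: 16 mm travel, a stall at 0.0985 m, and the force climbing to 30 N past the 12 N spring end. So I go on and set the stamp down.

```bash
python3 -m jog '[[[0.36,-0.04,0.12],[0,0,-0.002],-1],[[0.36,-0.04,0.12],[0,0,0],-1],[[0.36,-0.04,0.12],[0,0,0],-1],[[0.36,-0.04,0.12],[0,0,0],-1],[[0,0,0],[0,0,0],-1]]' >/dev/null
python3 -m jog '[[[0,0,0],[0,0,0],-1],[[0,0,0],[0,0,0],-1]]'
python3 -c "
from fkik import *
plan(np.load('pt.npy'),np.load('Re.npy'))"
```

```text
t: 25.45
tcp_pos: [0.5493, -0.1662, 0.0508]
eef_rot: [[-0.024, -0.992, 0.12], [-0.241, 0.123, 0.963], [-0.97, -0.006, -0.242]]
wrist_force: [0.4, -0.5, -1.9]
finger_gap: 0.648
shift mm [12.5  1.7 -1.4] n 1 row [ 0.415  0.058 -0.045]
rot deg [-0.   0.1  0.3] m 1 row [-0.0001  0.0005  0.0019]
```

```bash
python3 -m jog '[[[0.1,0,0.02],[0,0,0.002],-1],[[0.1,0,0.02],[0,0,0],-1],[[0.1,0,0.02],[0,0,0],-1],[[0,0,0],[0,0,0],-1],[[0,0,0],[0,0,0],-1]]'
python3 -m jog '[[[0.06,0,0.015],[0,0,0],-1],[[0,0,0],[0,0,0],-1]]'
python3 -m jog '[[[0.04,0,0.01],[0,0,0],-1],[[0,0,0],[0,0,0],-1]]'
```

```text
t: 25.95
tcp_pos: [0.549, -0.1665, 0.0412]
eef_rot: [[-0.031, -0.992, 0.12], [-0.24, 0.124, 0.963], [-0.97, 0.001, -0.242]]
wrist_force: [-0.1, 0.0, -3.1]
finger_gap: 0.647
t: 26.15
tcp_pos: [0.549, -0.1665, 0.0392]
eef_rot: [[-0.031, -0.992, 0.12], [-0.24, 0.124, 0.963], [-0.97, 0.001, -0.242]]
wrist_force: [-0.1, -0.6, -2.7]
finger_gap: 0.649
t: 26.35
tcp_pos: [0.5491, -0.1665, 0.039]
eef_rot: [[-0.03, -0.992, 0.12], [-0.239, 0.124, 0.963], [-0.971, 0.0, -0.241]]
wrist_force: [-1.6, -0.4, 2.1]
finger_gap: 0.649
```

Contact came at the expected height. I release and withdraw.

```bash
python3 -m jog '[[[0,0,0],[0,0,0],1],[[0,0,0],[0,0,0],1],[[0,0,0],[0,0,0],1],[[0,0,0],[0,0,0],1],[[0,0,0],[0,0,0],1]]'
python3 -m jog '[[[0,0,-0.5],[0,0,0],1],[[0,0,-1],[0,0,0],1],[[0,0,-1],[0,0,0],1],[[0,0,-1],[0,0,0],1],[[0,0,-1],[0,0,0],1]]'
python3 -m jog '[[[-0.6,0,-0.3],[0,0,0],1],[[-0.6,0,-0.3],[0,0,0],1],[[0,0,0],[0,0,0],1]]'
python3 - <<'E'
from h import *
t=grab('top')['frame'];a=grab('scene')['frame']
im=np.vstack([np.hstack([cv2.resize(t,(400,300)),cv2.resize(a,(400,300))]),np.hstack([cv2.resize(t[180:270,280:400],(400,300)),cv2.resize(a[150:270,180:340],(400,300))])])
cv2.imwrite('pics/m10.png',np.clip(im[:,:,::-1].astype(int)*2,0,255).astype(np.uint8))
E
```

```text
t: 26.85
tcp_pos: [0.5491, -0.1665, 0.0382]
eef_rot: [[-0.031, -0.992, 0.12], [-0.24, 0.124, 0.963], [-0.97, 0.001, -0.242]]
wrist_force: [-0.0, 0.7, 1.2]
finger_gap: 0.997
t: 27.35
tcp_pos: [0.5322, -0.2988, 0.0714]
eef_rot: [[-0.031, -0.992, 0.12], [-0.241, 0.124, 0.962], [-0.97, 0.001, -0.243]]
wrist_force: [0.8, -0.3, -1.4]
finger_gap: 1.004
t: 27.65
tcp_pos: [0.533, -0.3062, 0.1141]
eef_rot: [[-0.026, -0.992, 0.121], [-0.243, 0.124, 0.962], [-0.97, -0.004, -0.244]]
wrist_force: [0.2, -0.1, -1.1]
finger_gap: 1.002
```

View pics/m10.png

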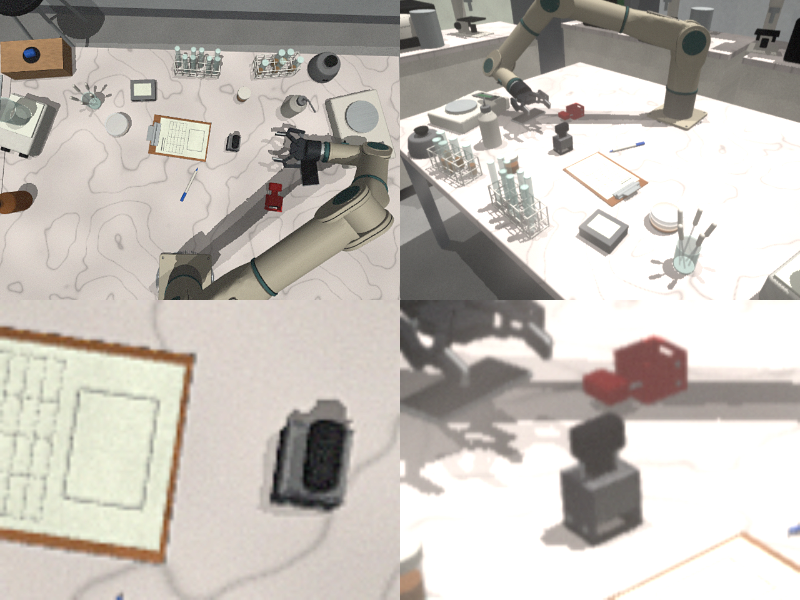

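The stamp stands upright on the bench at about (313,455) in the lower-left crop, clear of the board. The pen, phone, red look-alike and the rest look unmoved, and the robot touches nothing.

```bash
python3 -c "
from rig import bot
print(bot.finish_job())"
```

```text
the job is handed in; nothing more can be done
None
```

I stood the stamp in the sign-off box, let go of it, pressed its handle to the end of its stroke and stood it upright on the bench clear of the clipboard. I then handed in the job at about 28 s. One check disagreed: **no ink mark shows in the box**, and its pixels match the first picture apart from an overall brightness change. I can't tell whether the pictures simply don't draw ink or the print failed. I didn't press again, to avoid a double print.

- **Placing:** before the press the handle was within about 1 mm of the measured box centre and about 1° off square. After it, the stamp had not moved and the handle was back up.
- **Press:** the handle travelled 16 mm and stopped at 98.5 mm, where full stroke should end. The force then rose to 30 N, well past the spring's 12 N. The fingers pushed about 4 mm off the handle's centre.
- **Final state:** the last picture shows the stamp upright, about 8 cm from the board edge. The other things look unmoved and the gripper touches nothing.
- **Other contact:** the fingertips pressed the bench with about 7 N while closing for the first grasp, with no visible effect.

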